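Gauge a batch of sleeves and sort good from faulty

ROBOT

A 6-joint arm with a two-finger parallel gripper is mounted at the origin on a cart in front of the work surface, level with it; the furniture and walls round the work are solid. World frame = base frame: x ahead of the robot, y to its left, z up, the work surface at z = 0. Lengths are in m, angles in rad, forces in N, time in s.
With the tool pointing down it reaches from about 0.275 to 1 m from the base axis. Payload 8.4 kg.
Tool frame: the origin (TCP) lies midway between the tips of the shut fingers; the grasp point (between the pads) lies 19 mm behind it; z points along the fingers, y is the direction in which the jaws open and shut (so a half turn about z gives the same grasp; the last joint's range is limited). The gripper opens to 85 mm and grips with 20 to 120 N. Pads are 22 mm wide; open, the fingers measure 114 mm over their backs; the gripper's body (76 mm by 85 mm) begins 54 mm behind the grasp point. The pads swing forward as they close: fully open they stand 13 mm farther back than shut.
Start: joints at [1.326, 0.353, 1.633, -0, 1.155, -0.002], TCP at [0.15, 0.607, 0.197] pointing down, gripper open.
Joint ranges: [-2.63, 2.63], [-0.92, 2.1], [0.06, 2.66], [-1.3, 4.44], [0, 2.69], [-3.02, 3.02]. Speed limits (rad/s): [2.22, 2.22, 2.79, 3.14, 3.14, 3.14].

INTERFACE

Orientations are given as a unit quaternion [x, y, z, w].
In Python, from station import r, capture, camera_model, ticket gives the robot as it stands.
- The arm moves only by the tool step_arm, never from a script. Its argument "rows" is one flat list of numbers, 7 for each row, row after row: the turn, a rotation vector about the tool's x, y, z in degrees, then the shift along the tool's x, y, z in mm, then the finger opening in mm, from 0 to 85.4. A call has 1 to 10 rows; each row is the pose to reach, as a shift and turn from the pose commanded when the call began, along the tool's axes at that moment; what a row does not reach only later rows make up. A row lasts 1/8 s, in which the tool goes at most 62.5 mm and 10.7 degrees, less where a joint would pass 70% of its speed; a pose out of reach is approached as far as the arm can. A call with a gripper value outside its range is refused whole. The fingers move at their own pace and stop on an object; "force" is the grip in N (left out, the last holds). Time passes only in rows, so rows that repeat a pose let the fingers close. It gives the time, the measured TCP pose, the force and the opening at its end, in the units of the state.
- r.sense(): the state, without advancing time (a new reading comes with each control period).
- capture(name): name is "side" or "top" or "wrist"; returns the picture (400x640x3 uint8, blue, green, red); there is no depth.
- camera_model(name): a dict with "K" (3x3 intrinsics, pixels), "xyz" and "orientation" of the camera in the world; the wrist camera has in their place "T_tool_cam" (4x4, takes a point from camera to tool coordinates, whose origin is the TCP and whose axes are the flange's). Camera axes: x right, y up, looking along -z (the intrinsics and any distortion apply to the point x, -y, -z); pixel columns grow to the right and rows downward; lengths in m; the calibration is good to about 2 mm. A picture is of the moment at which its call begins: read the wrist's pose just before it. camera_model takes no time and is no camera call.
- ticket.close_job(): hands the job in, once; it reports no verdict.
The state is a dict: "time_s": time; "q": joint angles; "qd": joint speeds; "effort": joint torques, N m; "tool_pos": TCP position; "eef_rot": TCP orientation; "force": force on the tool from outside, world axes, zero at the start; "torque": the same for the moment, N m; "width": finger opening in m.
Only numpy, scipy, OpenCV 4.12 (cv2) and the standard library are available. Lean on these libraries where they do the work, as an engineer would, in place of code of your own. Each camera call takes 0.05 s, during which the arm holds its last target. There are 200 camera calls.

TASK

Take the wooden offcut off the pin gauge and lay it flat on the bench, clear of the gauge, the white plate and the pan. Then try the steel sleeves from the mat on the gauge pin one after another, from left to right, lowering each as far as it goes: those that go right down to the gauge plate are good and are to stand upright on the white plate, those that stop halfway are faulty and are to stand upright in the steel pan. Do not disturb the jar, the motor and the tin, and leave the gauge pin empty.

Things in the scene. Friction and masses are not known exactly. Their poses are not given: they have to be found in the camera images.
- gauge: Fixed plug gauge: an aluminium base plate 120 mm (x) by 200 mm (y) by 12 mm thick, with one upright steel pin in its middle, 26 mm in diameter, rising 46 mm above the plate, with a 3 mm chamfer at its top. Origin: centre of the plate's underside; z up.
- pin_top (a point): Centre of the pin's top face, 58 mm above the bench, on the pin's axis. A good sleeve goes right down onto the gauge plate; a faulty one has a ridge midway in its bore, 22 mm inside either end, that stops on the pin's top, so its lower end stays 24 mm above the plate.
- offcut: Loose pine offcut, a block 44 mm (x) by 78 mm (y) by 36 mm high, left lying on the gauge plate, its long side pointing at the pin and its end about 10 mm from the pin, so that no sleeve can pass it. Origin: centre of its underside; z up. Grasp it across the 44 mm.
- parts_mat: Fixed thin black rubber mat, 110 mm (x) by 340 mm (y), 2 mm thick, on which the sleeves stand at first in a row along its y. Origin: centre of its underside.
- white_plate: Fixed flat white plate without rim, 125 mm (its x) by 225 mm (its y) by 9 mm thick: for the good sleeves. Origin: centre of its underside; z up.
- scrap_pan: Fixed open pan of dark steel, 130 mm (its x) by 240 mm (its y) outside, walls 35 mm high and 4 mm thick, floor 4 mm thick: for the faulty sleeves. Origin: centre of its underside; z up. Pan and white plate lie one behind the other, right of the mat; which is nearer changes. Beware of the 3D printer's tall post at x 0.63, y -0.32 m.
- jar: Bystander: jar with black lid, 76 mm in diameter, 105 mm high. Origin: centre of its underside. Not to be disturbed.
- motor: Bystander: stepper motor, 43 by 48 mm, 61 mm high. Origin: centre of its underside. Not to be disturbed.
- tin: Bystander: round grey parts tin, 72 mm in diameter, 30 mm high. Origin: centre of its underside. Not to be disturbed.
- sleeve_1a: Steel sleeve, a tube of 50 mm outside diameter, 64 mm long, bore 29.4 mm, 0.2 to 0.33 kg, good or faulty (only the pin tells); stands upright at first at the first place from the left (+y) in the row of four places, 85 mm apart. This one or sleeve_1b or neither is present. Origin: centre of its lower end; z along the bore.
- sleeve_1b: Steel sleeve, a tube of 50 mm outside diameter, 64 mm long, bore 29.4 mm, 0.2 to 0.33 kg, good or faulty (only the pin tells); stands upright at first at the first place from the left (+y) in the row of four places, 85 mm apart. This one or sleeve_1a or neither is present. Origin: centre of its lower end; z along the bore.
- sleeve_2a: Steel sleeve, a tube of 50 mm outside diameter, 64 mm long, bore 29.4 mm, 0.2 to 0.33 kg, good or faulty (only the pin tells); stands upright at first at the second place from the left (+y) in the row of four places, 85 mm apart. This one or sleeve_2b or neither is present. Origin: centre of its lower end; z along the bore.
- sleeve_2b: Steel sleeve, a tube of 50 mm outside diameter, 64 mm long, bore 29.4 mm, 0.2 to 0.33 kg, good or faulty (only the pin tells); stands upright at first at the second place from the left (+y) in the row of four places, 85 mm apart. This one or sleeve_2a or neither is present. Origin: centre of its lower end; z along the bore.
- sleeve_3a: Steel sleeve, a tube of 50 mm outside diameter, 64 mm long, bore 29.4 mm, 0.2 to 0.33 kg, good or faulty (only the pin tells); stands upright at first at the third place from the left (+y) in the row of four places, 85 mm apart. This one or sleeve_3b or neither is present. Origin: centre of its lower end; z along the bore.
- sleeve_3b: Steel sleeve, a tube of 50 mm outside diameter, 64 mm long, bore 29.4 mm, 0.2 to 0.33 kg, good or faulty (only the pin tells); stands upright at first at the third place from the left (+y) in the row of four places, 85 mm apart. This one or sleeve_3a or neither is present. Origin: centre of its lower end; z along the bore.
- sleeve_4a: Steel sleeve, a tube of 50 mm outside diameter, 64 mm long, bore 29.4 mm, 0.2 to 0.33 kg, good or faulty (only the pin tells); stands upright at first at the fourth place from the left (+y) in the row of four places, 85 mm apart. This one or sleeve_4b or neither is present. Origin: centre of its lower end; z along the bore.
- sleeve_4b: Steel sleeve, a tube of 50 mm outside diameter, 64 mm long, bore 29.4 mm, 0.2 to 0.33 kg, good or faulty (only the pin tells); stands upright at first at the fourth place from the left (+y) in the row of four places, 85 mm apart. This one or sleeve_4a or neither is present. Origin: centre of its lower end; z along the bore.
Things that resemble listed ones, but are neither listed nor needed, are in the scene too. What is shaped like the sleeve_3a but orange or red is not meant.

How it is judged:
On the way, in this order (a step that is already met when the one before it is completed fails the run):
1. the offcut lies flat on the bench, clear of gauge, plate and pan (horizontal distance between offcut and pin_top above 0.08 m and height (world z) of offcut below 0.003 m and angle between offcut's own z axis and vertical below 0.15 rad and linear speed of offcut below 0.03 m/s), for 0.2 s.
2. the sleeve from the first place from the left, if there is one, has been lowered over the pin as far as it goes (((z of sleeve_1a in the frame of gauge below 0.016 m and horizontal distance between sleeve_1a and pin_top below 0.004 m) or (z of sleeve_1b in the frame of gauge below 0.042 m and horizontal distance between sleeve_1b and pin_top below 0.004 m))), for 0.2 s.
3. the sleeve from the second place from the left, if there is one, has been lowered over the pin as far as it goes (((z of sleeve_2a in the frame of gauge below 0.042 m and horizontal distance between sleeve_2a and pin_top below 0.004 m) or (z of sleeve_2b in the frame of gauge below 0.016 m and horizontal distance between sleeve_2b and pin_top below 0.004 m))), for 0.2 s.
4. the sleeve from the third place from the left, if there is one, has been lowered over the pin as far as it goes (((z of sleeve_3a in the frame of gauge below 0.016 m and horizontal distance between sleeve_3a and pin_top below 0.004 m) or (z of sleeve_3b in the frame of gauge below 0.042 m and horizontal distance between sleeve_3b and pin_top below 0.004 m))), for 0.2 s.
5. the sleeve from the fourth place from the left, if there is one, has been lowered over the pin as far as it goes (((z of sleeve_4a in the frame of gauge below 0.042 m and horizontal distance between sleeve_4a and pin_top below 0.004 m) or (z of sleeve_4b in the frame of gauge below 0.016 m and horizontal distance between sleeve_4b and pin_top below 0.004 m))), for 0.2 s.
At the end, for the whole second after the job is handed in: All good sleeves upright (0.15 rad) on the white plate, axis 7 mm or more inside its edges; all faulty ones upright on the floor of the pan; the offcut flat on the bench top itself or the mat (underside below 3 mm), its middle over 80 mm from the pin; all at rest (all of step 1 and x of sleeve_1a in the frame of white_plate between -0.055 and 0.055 m and y of sleeve_1a in the frame of white_plate between -0.105 and 0.105 m and z of each of sleeve_1a, sleeve_2b, sleeve_3a, sleeve_4b in the frame of white_plate below 0.018 m and angle between each of sleeve_1a, sleeve_1b, sleeve_2a, sleeve_2b, sleeve_3a, sleeve_3b, sleeve_4a, sleeve_4b's own z axis and vertical below 0.15 rad and linear speed of each of sleeve_1a, sleeve_1b, sleeve_2a, sleeve_2b, sleeve_3a, sleeve_3b, sleeve_4a, sleeve_4b below 0.03 m/s and x of sleeve_1b in the frame of scrap_pan between -0.045 and 0.045 m and y of sleeve_1b in the frame of scrap_pan between -0.1 and 0.1 m and z of each of sleeve_1b, sleeve_2a, sleeve_3b, sleeve_4a in the frame of scrap_pan below 0.012 m and x of sleeve_2a in the frame of scrap_pan between -0.045 and 0.045 m and y of sleeve_2a in the frame of scrap_pan between -0.1 and 0.1 m and x of sleeve_2b in the frame of white_plate between -0.055 and 0.055 m and y of sleeve_2b in the frame of white_plate between -0.105 and 0.105 m and x of sleeve_3a in the frame of white_plate between -0.055 and 0.055 m and y of sleeve_3a in the frame of white_plate between -0.105 and 0.105 m and x of sleeve_3b in the frame of scrap_pan between -0.045 and 0.045 m and y of sleeve_3b in the frame of scrap_pan between -0.1 and 0.1 m and x of sleeve_4a in the frame of scrap_pan between -0.045 and 0.045 m and y of sleeve_4a in the frame of scrap_pan between -0.1 and 0.1 m and x of sleeve_4b in the frame of white_plate between -0.055 and 0.055 m and y of sleeve_4b in the frame of white_plate between -0.105 and 0.105 m); the robot touches nothing.
It fails at once if the jar is moved by more than 30 mm or tipped over (distance of jar from where it was at the start of the episode above 0.03 m or angle between jar's own z axis and vertical above 0.6 rad).
It fails at once if the motor is moved by more than 30 mm or tipped over (distance of motor from where it was at the start of the episode above 0.03 m or angle between motor's own z axis and vertical above 0.6 rad).
It fails at once if the tin is moved by more than 30 mm or tipped over (distance of tin from where it was at the start of the episode above 0.03 m or angle between tin's own z axis and vertical above 0.6 rad).
Of sleeve_1a, sleeve_1b only 1 to 1 are there at a start; the rules pass over those that are not, and their reading is None.
Of sleeve_2a, sleeve_2b only 1 to 1 are there at a start; the rules pass over those that are not, and their reading is None.
Of sleeve_3a, sleeve_3b only 1 to 1 are there at a start; the rules pass over those that are not, and their reading is None.
Of sleeve_4a, sleeve_4b only 1 to 1 are there at a start; the rules pass over those that are not, and their reading is None.
Of sleeve_1a, sleeve_1b, sleeve_2a, sleeve_2b, sleeve_3a, sleeve_3b, sleeve_4a, sleeve_4b only 7 to 8 are there at a start; the rules pass over those that are not, and their reading is None.
At some moment in a run one of offcut, sleeve_3a, sleeve_3b, sleeve_4a, sleeve_4b may be knocked a few centimetres aside while the robot is not near it.
Once in a run the grip may slacken for a moment while it holds something.
It also fails if it takes over 210 s, if anything falls off the work surface, if the arm or the gripper's body presses on something with over 40 N, if the wrist force passes 120 N, or if a joint passes its speed limit or range.

## Working session

There is one attempt and no reset: what is moved stays moved. The work goes in short steps, Python scripts to look and compute and a tool call to move; the robot and the scene stay as the last step left them, time stands still between calls to the robot, and variables do not carry over. Pictures are saved under pics/ and viewed, about 12 in all and at most 16, crops included, and the job is handed in when it is done.

Besides the shell and the picture viewer there is one more tool, called after "Request:" as name(argument=value, ...) on one line, values as JSON. step_arm: Moves the arm, as the interface text tells. Its arguments: {"type":"object","properties":{"rows":{"type":"array","items":{"type":"number"}},"force":{"type":"number"}},"required":["rows"]}

```bash
ls; mkdir -p pics; python3 - <<'E'
from station import r,capture,camera_model
import cv2
s=r.sense();print(s)
for n in("top","side"):
    cv2.imwrite(f"pics/{n}0.png",capture(n));print(n,camera_model(n))
print(camera_model("wrist"))
E
```

```text
pics
{'time_s': 0.0, 'q': array([ 1.32560297e+00,  3.53649491e-01,  1.63413947e+00, -1.58855778e-06,
        1.15518768e+00, -2.40961584e-03]), 'qd': array([-0.00052897,  0.00042213,  0.00065249,  0.00111011,  0.00062222,
        0.00139582]), 'effort': array([-1.15143819e-03, -6.05261636e+01, -3.42062902e+01,  2.04603566e-05,
        9.59168945e-03, -4.91285391e-05]), 'tool_pos': array([0.15013301, 0.60616166, 0.19625859]), 'eef_rot': array([ 1.21093604e-01,  9.92640852e-01, -6.86791354e-04, -8.47308185e-05]), 'force': array([-0.17551274, -0.31029385,  0.44973701]), 'torque': array([-0.02800358, -0.00604385,  0.04591872]), 'width': 0.08515292397990629}
top {'K': array([[413.14609345,   0.        , 317.51165938],
       [  0.        , 413.14609345, 194.03145623],
       [  0.        ,   0.        ,   1.        ]]), 'xyz': array([0.48992802, 0.09290113, 1.13044309]), 'orientation': array([ 0.01734942, -0.01676252, -0.70245949,  0.71131475])}
side {'K': array([[448.19797658,   0.        , 312.04812408],
       [  0.        , 448.19797658, 196.42419786],
       [  0.        ,   0.        ,   1.        ]]), 'xyz': array([0.37237321, 0.97101134, 0.73817639]), 'orientation': array([-0.04687775,  0.43822449,  0.89324391, -0.08875294])}
{'K': array([[324.64143876,   0.        , 315.89993397],
       [  0.        , 324.64143876, 202.58367046],
       [  0.        ,   0.        ,   1.        ]]), 'T_tool_cam': array([[-3.48167515e-04,  9.49498232e-01,  3.13772189e-01,
         8.03651208e-02],
       [ 9.99999933e-01,  3.65771763e-04,  2.76586142e-06,
        -9.54275601e-04],
       [-1.12142826e-04,  3.13772169e-01, -9.49498296e-01,
        -1.76467858e-01],
       [ 0.00000000e+00,  0.00000000e+00,  0.00000000e+00,
         1.00000000e+00]])}
```

View pics/top0.png

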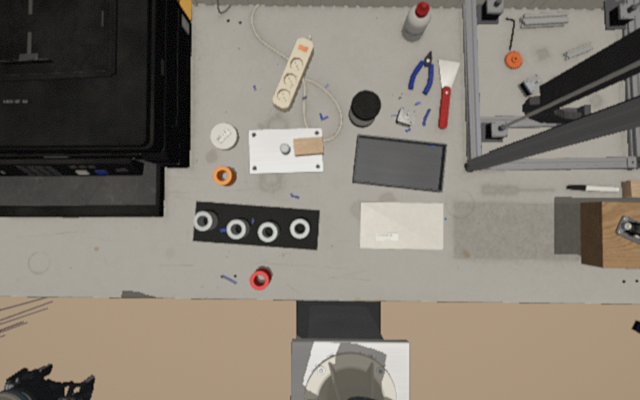

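View pics/side0.png

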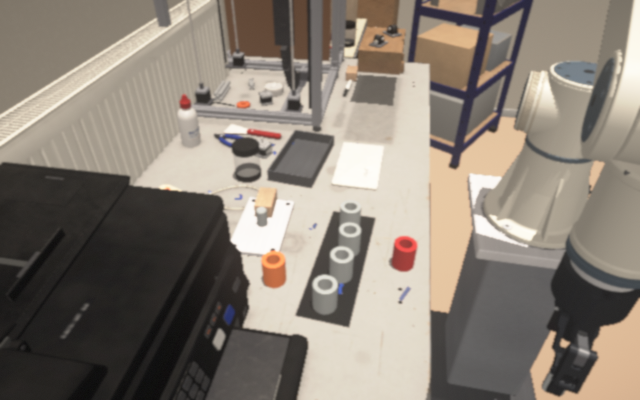

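The top picture shows four grey sleeves on the mat at px (205,221), (237,229), (268,232) and (300,228). The pin is at (285,148) with the offcut right of it at (309,147). The pan is at (399,163), the white plate at (402,226), the jar at (365,108), the motor at (404,117) and the tin at (224,137). The orange and red rings are decoys.

```bash
cat > h.py <<'E'
from station import r,capture,camera_model
import cv2,numpy as np
from scipy.spatial.transform import Rotation as R
def cam(n,s=None):
    m=camera_model(n)
    if n!="wrist": return m["K"],R.from_quat(m["orientation"]).as_matrix(),np.array(m["xyz"])
    s=s or r.sense();T=m["T_tool_cam"];Rt=R.from_quat(s["eef_rot"]).as_matrix()
    return m["K"],Rt@T[:3,:3],Rt@T[:3,3]+s["tool_pos"]
def cast(c,uv,z):
    K,Rc,p=c;uv=np.atleast_2d(np.asarray(uv,float))
    d=np.c_[(uv[:,0]-K[0,2])/K[0,0],-(uv[:,1]-K[1,2])/K[1,1],-np.ones(len(uv))]@Rc.T
    return p+d*((z-p[2])/d[:,2])[:,None]
def proj(c,X):
    K,Rc,p=c;q=(np.atleast_2d(X)-p)@Rc
    return np.c_[K[0,0]*q[:,0]/-q[:,2]+K[0,2],-K[1,1]*q[:,1]/-q[:,2]+K[1,2]]
def blobs(mask,amin=30):
    cs,_=cv2.findContours(mask.astype(np.uint8),cv2.RETR_EXTERNAL,cv2.CHAIN_APPROX_NONE)
    return [c for c in cs if cv2.contourArea(c)>amin]
def totool(s,d): # world shift (m) -> tool mm
    return 1e3*R.from_quat(s["eef_rot"]).as_matrix().T@np.asarray(d)
E
python3 - <<'E'
from h import *
im=cv2.imread("pics/top0.png");c=cam("top");np.set_printoptions(precision=4,suppress=True)
hsv=cv2.cvtColor(im,cv2.COLOR_BGR2HSV);g=im.max(2)
def rep(t,m,z,box):
    k=np.zeros(m.shape,bool);k[box[1]:box[3],box[0]:box[2]]=1
    for b in blobs(m&k,60):
        q=cv2.minAreaRect(b);P=cast(c,cv2.boxPoints(q),z);e=P-np.roll(P,1,0)
        print(t,q[0],cast(c,q[0],z)[0][:2],"sides",np.linalg.norm(e,axis=1)[:2],"dir",np.degrees(np.arctan2(e[:2,1],e[:2,0])))
rep("mat",g<60,.002,(185,190,330,260))
rep("pan",g<95,.035,(345,130,455,195))
rep("plate",(g>185),.009,(350,195,450,255))
rep("gauge",(g>185),.012,(240,120,330,180))
rep("offcut",(hsv[...,1]>70)&(hsv[...,2]>90),.048,(285,130,330,165))
rep("sleeve",(g>110),.066,(190,205,320,245))
for t,uv,z in(("pin",(285,148),.058),("jar",(365,108),.105),("motor",(404,117),.061),("tin",(224,137),.03),("orange",(223,176),.064),("red",(260,279),.064)):print(t,cast(c,uv,z)[0][:2])
E
```

```text
mat (256.0698547363281, 225.21243286132812) [0.4573 0.2605] sides [0.3341 0.1036] dir [86.5578 -2.6581]
pan (399.0365905761719, 163.17074584960938) [ 0.6278 -0.122 ] sides [0.2377 0.1288] dir [84.3567 -5.8324]
plate (401.1376647949219, 225.3275909423828) [ 0.4621 -0.1333] sides [0.2225 0.1258] dir [89.8161 -0.4767]
gauge (285.4181823730469, 150.30978393554688) [0.6621 0.1831] sides [0.1207 0.1998] dir [  2.6372 -87.8059]
offcut (308.323486328125, 146.20587158203125) [0.6682 0.1199] sides [0.0415 0.0737] dir [  5.2419 -84.8542]
sleeve (267.5, 231.5) [0.4434 0.2213] sides [0.0486 0.0489] dir [  1.1166 -89.2809]
sleeve (299.5, 228.5) [0.4521 0.1393] sides [0.0487 0.0489] dir [  0.9025 -89.2812]
sleeve (234.58538818359375, 229.73171997070312) [0.4468 0.306 ] sides [0.0499 0.0591] dir [ 39.8615 -50.4509]
sleeve (285.5, 207.5) [0.5056 0.1761] sides [0.0129 0.1726] dir [  1.1567 -89.2822]
sleeve (215.5, 224.5) [0.4596 0.3553] sides [0.1    0.1314] dir [  1.5715 -89.2822]
pin [0.6611 0.1806]
jar [ 0.7571 -0.0224]
motor [ 0.746  -0.1295]
tin [0.6932 0.3471]
orange [0.5851 0.3395]
red [0.3219 0.2385]
```

Request:
step_arm(rows=[0,0,71,-620,-348,46,85,0,0,71,-620,-348,46,85,0,0,71,-620,-348,46,85,0,0,71,-620,-348,46,85,0,0,71,-620,-348,46,85,0,0,71,-620,-348,46,85,0,0,71,-620,-348,46,85,0,0,71,-620,-348,46,85,0,0,71,-620,-348,46,85,0,0,71,-620,-348,46,85], force=60)

```text
time_s: 1.35
tool_pos: [0.6059, 0.1779, 0.1563]
eef_rot: [0.675, 0.738, -0.0, -0.0]
force: [1.6, 1.0, -0.0]
width: 0.0851
```

Request:
step_arm(rows=[0,0,0,-60,55,0,85,0,0,0,-60,55,0,85,0,0,0,-60,55,0,85,0,0,0,-60,55,0,85])

```text
time_s: 1.85
tool_pos: [0.6635, 0.1259, 0.1564]
eef_rot: [0.675, 0.738, -0.0, -0.001]
force: [0.3, -0.4, -0.5]
width: 0.0846
```

```bash
python3 - <<'E'
from h import *
s=r.sense();im=capture("wrist");cv2.imwrite("pics/w1.png",im);np.save("w1.npy",[s],allow_pickle=True)
print(s["tool_pos"],s["eef_rot"])
c=cam("wrist",s)
for n,X in(("offc",[.668,.12,.048]),("pin",[.662,.182,.058])):print(n,proj(c,X))
E
```

```text
[0.66353179 0.12588933 0.15636084] [ 6.74704976e-01  7.38087240e-01 -3.43829542e-04 -5.50459970e-04]
offc [[320.4461694  194.12532449]]
pin [[320.38652528 125.44508552]]
```

View pics/w1.png

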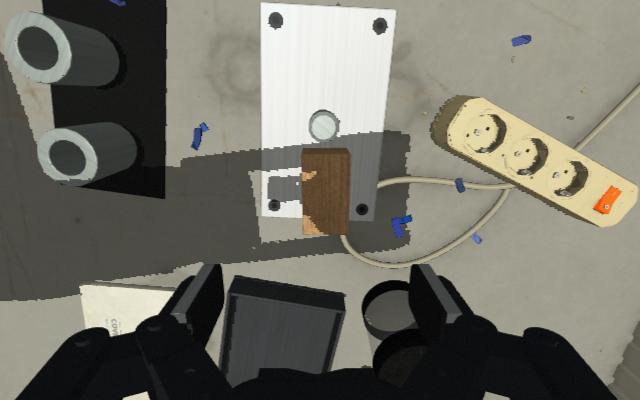

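The wrist view shows the pin top at about (323,126), with the offcut top just below it, centred near (327,192) and aligned with the jaws.

```bash
python3 - <<'E'
from h import *
s=np.load("w1.npy",allow_pickle=True)[0];c=cam("wrist",s);im=cv2.imread("pics/w1.png")
hsv=cv2.cvtColor(im,cv2.COLOR_BGR2HSV);m=(hsv[...,1]>75)&(hsv[...,0]<25);k=np.zeros_like(m);k[140:240,290:365]=1
for b in blobs(m&k,500):
    q=cv2.minAreaRect(b);print(q)
roi=cv2.medianBlur(im[100:150,300:350].max(2),3)
print(cv2.HoughCircles(cv2.resize(roi,None,fx=4,fy=4,interpolation=2),3,1.5,100,param1=80,param2=.6,minRadius=40,maxRadius=80))
P=cast(c,(327,191),.048)[0];print("off",P, totool(s,P-s["tool_pos"]));print("corners",cast(c,[(302,148),(349,150)],.048))
P=cast(c,(323,126),.058)[0];print("pin",P, totool(s,P-s["tool_pos"]))
print(cast(c,[(266,0),(396,9),(375,222)],.012))
E
```

```text
((325.5, 191.0), (86.0, 49.0), 90.0)
[[[ 93.75  98.25  58.9 ]
  [  5.25 191.25  74.2 ]
  [158.25   9.75  70.9 ]
  [182.25 192.75  53.35]
  [ 17.25  20.25  70.45]]]
off [0.6736818  0.12350202 0.048     ] [ -3.32438103  10.03093929 108.34722617]
corners [[0.64797214 0.16052667 0.048     ]
 [0.68916062 0.16246469 0.048     ]]
pin [0.66419494 0.18174678 0.058     ] [55.53937703  5.78529662 98.37304667]
[[0.60627826 0.27921732 0.012     ]
 [0.71916159 0.28243869 0.012     ]
 [0.73001859 0.08367476 0.012     ]]
```

Request:
step_arm(rows=[0,0,0,-3,9,70,85,0,0,0,-3,9,120,85,0,0,0,-3,9,139,85,0,0,0,-3,9,139,85,0,0,0,-3,9,139,35,0,0,0,-3,9,139,35,0,0,0,-3,9,139,35,0,0,0,-3,9,139,35,0,0,0,-3,9,139,35,0,0,0,-3,9,139,35], force=60)

```text
time_s: 3.15
tool_pos: [0.6741, 0.1225, 0.0176]
eef_rot: [0.675, 0.738, -0.0, -0.0]
force: [0.8, 0.7, -0.1]
width: 0.035
```

```bash
python3 - <<'E'
from h import *
cv2.imwrite("pics/w2.png",np.hstack([capture("wrist")[:, 100:540],capture("top")[80:280,180:480].repeat(1,0)]) if 0 else capture("wrist"))
cv2.imwrite("pics/t2.png",capture("top"))
E
```

```text
(no output)
```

View pics/w2.png

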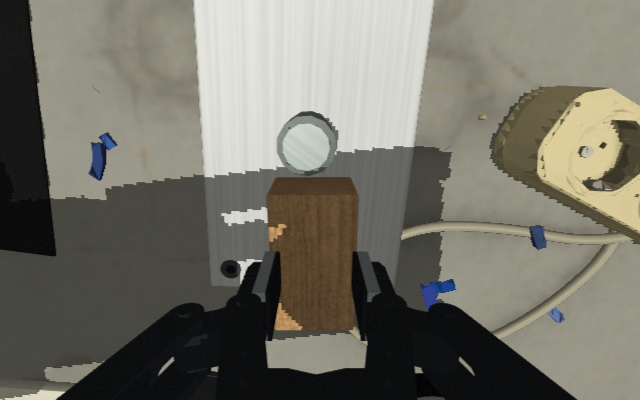

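The fingers stand against both sides of the offcut, at about px 280 and 357. I'll close fully to check the hold, then lift.

Request:
step_arm(rows=[0,0,0,0,0,0,0,0,0,0,0,0,0,0,0,0,0,0,0,0,0,0,0,0,0,0,-10,0,0,0,0,0,0,-30,0,0,0,0,0,0,-60,0,0,0,0,0,0,-60,0], force=60)

```text
time_s: 4.12
tool_pos: [0.6767, 0.123, 0.082]
eef_rot: [0.675, 0.738, 0.002, 0.002]
force: [0.0, 1.4, 1.1]
width: 0.0
```

```bash
python3 - <<'E'
from h import *
cv2.imwrite("pics/w3.png",capture("wrist"))
E
```

```text
(no output)
```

View pics/w3.png

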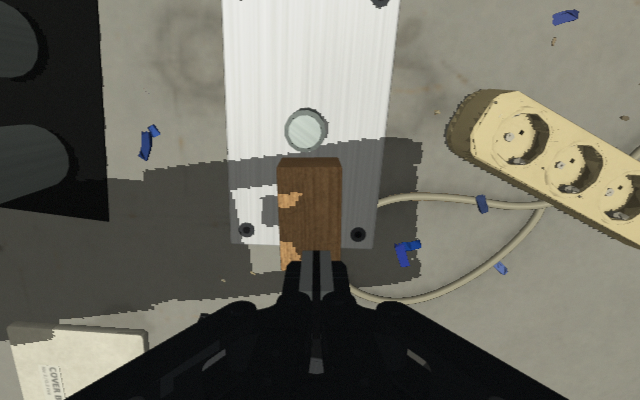

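The offcut stayed on the plate while the fingers shut completely, so they must have closed without holding it. I'll check from the fixed cameras and measure its position.

```bash
python3 - <<'E'
from h import *
s=r.sense();c=cam("wrist",s);print(s["tool_pos"],s["width"])
print("offcut top corners",cast(c,[(278,167),(340,167)],.048)); print("pin",cast(c,(305,130),.058), "tcp px",proj(c,s["tool_pos"]))
a=cv2.imread("pics/t2.png")[90:240,220:420];b=capture("side")[80:280,150:420]
cv2.imwrite("pics/c1.png",np.hstack([cv2.resize(a,(400,300),interpolation=2),cv2.resize(b,(400,300),interpolation=2)]))
E
```

```text
[0.67554144 0.12275921 0.08021721] -0.0003113725413858935
offcut top corners [[0.64777588 0.15562035 0.048     ]
 [0.68812128 0.15916394 0.048     ]]
pin [[0.66369198 0.18180597 0.058     ]] tcp px [[316.12628306 236.70891618]]
```

View pics/c1.png

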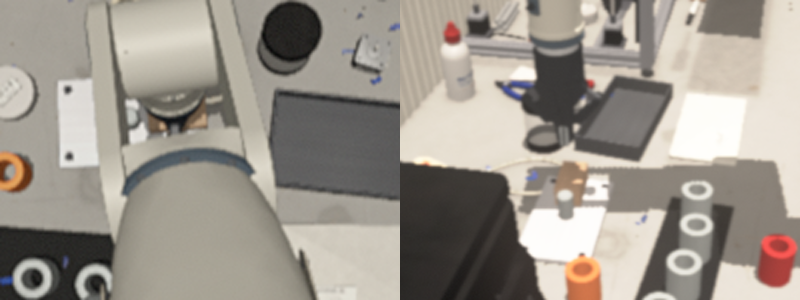

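```bash
python3 - <<'E'
from h import *
s=r.sense();c=cam("side")
for z in (.08,.1,.12,.14):print(z,proj(c,[.6755,.1228,z]))
im=capture("side")[120:230,200:340];cv2.imwrite("pics/c2.png",cv2.resize(im,None,fx=5,fy=5,interpolation=2))
E
```

```text
0.08 [[262.00678159 186.75101056]]
0.1 [[261.39974278 180.17327498]]
0.12 [[260.7790057  173.44710806]]
0.14 [[260.1441014  166.56742825]]
```

View pics/c2.png

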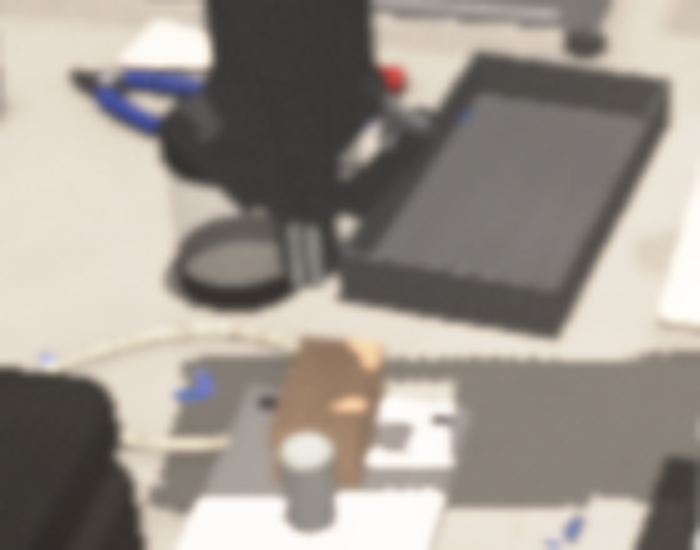

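The side view puts the shut fingertips at about px (262,177). That is roughly 30 mm higher than the reported TCP height, which projects to row 187. The fingers therefore closed above the offcut. I'll open, go deeper in steps and watch the force.

Request:
step_arm(rows=[0,0,0,0,0,0,85,0,0,0,0,0,0,85,0,0,0,0,0,0,85,0,0,0,0,0,0,85,0,0,0,-1,-1,40,85,0,0,0,-1,-1,60,85,0,0,0,-1,-1,68,85,0,0,0,-1,-1,72,85])

```text
time_s: 5.28
tool_pos: [0.6735, 0.1215, 0.0057]
eef_rot: [0.675, 0.738, 0.0, 0.0]
force: [-0.0, -0.4, -0.3]
width: 0.0848
```

```bash
python3 - <<'E'
from h import *
s=r.sense();c=cam("side");p=s["tool_pos"];print(p,s["force"],s["width"])
for d in (0,.013,.03,.045):print(d,proj(c,p+[-.0425,0,d]),proj(c,p+[.0425,0,d]))
im=capture("side")[140:230,200:320];w=capture("wrist")[100:400,120:520]
cv2.imwrite("pics/c3.png",np.hstack([cv2.resize(im,(400,300),interpolation=2),w]))
E
```

```text
[0.67354349 0.12150864 0.00565492] [-0.00755837 -0.40072186 -0.25702477] 0.08482500865592332
0 [[281.004027  211.7892977]] [[249.23114174 207.75454511]]
0.013 [[280.75703586 207.85182258]] [[248.76811711 203.8361314 ]]
0.03 [[280.42880083 202.61917628]] [[248.15290587 198.62981625]]
0.045 [[280.13412238 197.92148127]] [[247.6007046  193.95673216]]
```

View pics/c3.png

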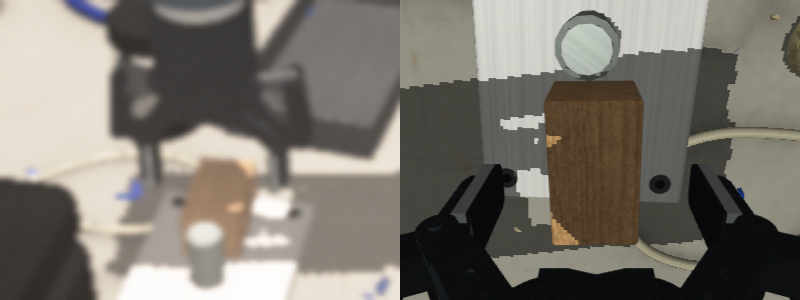

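Request:
step_arm(rows=[0,0,0,0,1,4,85,0,0,0,0,1,7,85,0,0,0,0,1,7,70,0,0,0,0,1,7,60,0,0,0,0,1,7,50,0,0,0,0,1,7,38,0,0,0,0,1,7,38,0,0,0,0,1,7,38,0,0,0,0,1,7,38])

```text
time_s: 6.5
tool_pos: [0.6746, 0.1216, -0.0009]
eef_rot: [0.675, 0.738, 0.0, 0.0]
force: [0.2, 0.1, 6.4]
width: 0.0427
```

```bash
python3 - <<'E'
from h import *
s=r.sense();print(s["tool_pos"],s["force"],s["width"])
im=capture("side")[140:230,200:320];w=capture("wrist")[100:400,120:520]
cv2.imwrite("pics/c4.png",np.hstack([cv2.resize(im,(400,300),interpolation=2),w]))
E
```

```text
[ 0.67464701  0.12161258 -0.00090094] [0.159846   0.12865909 6.35007767] 0.04265837652897261
```

It now stops at 42.7 mm, so the offcut is held. Lifting to check.

Request:
step_arm(rows=[0,0,0,0,0,0,30,0,0,0,0,0,0,30,0,0,0,0,0,-10,30,0,0,0,0,0,-40,30,0,0,0,0,0,-90,30,0,0,0,0,0,-90,30], force=80)

```text
time_s: 7.35
tool_pos: [0.6771, 0.122, 0.0933]
eef_rot: [0.675, 0.738, 0.003, 0.002]
force: [0.2, 0.3, -0.8]
width: 0.0422
```

```bash
python3 - <<'E'
from h import *
s=r.sense();print(s["tool_pos"],s["force"],s["width"])
w=capture("wrist");cv2.imwrite("pics/w5.png",w)
im=capture("side")[110:230,180:340]
cv2.imwrite("pics/c5.png",np.hstack([cv2.resize(im,(400,300),interpolation=2),w[100:400,120:520]]))
E
```

```text
[0.677087   0.12204609 0.09325502] [ 0.20796067  0.33129772 -0.77282572] 0.04224571015199914
```

View pics/c5.png

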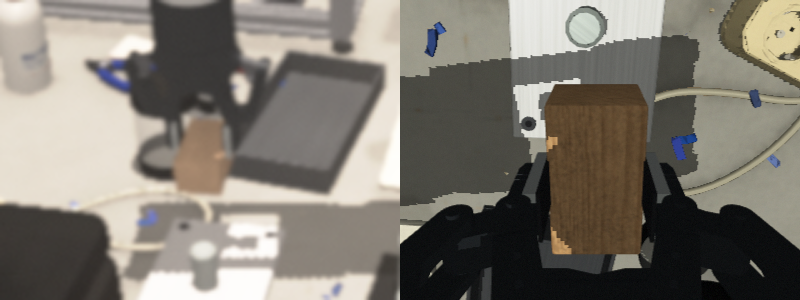

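Request:
step_arm(rows=[0,0,0,-43,-327,0,30,0,0,0,-43,-327,0,30,0,0,0,-43,-327,0,30,0,0,0,-43,-327,0,30,0,0,0,-43,-327,0,30,0,0,0,-43,-327,0,30,0,0,0,-43,-327,30,30,0,0,0,-43,-327,70,30,0,0,0,-43,-327,92,30,0,0,0,-43,-327,97,30])

```text
time_s: 8.7
tool_pos: [0.3512, 0.0495, -0.0099]
eef_rot: [0.675, 0.738, -0.001, -0.001]
force: [-0.7, 0.1, -0.0]
width: 0.0418
```

Request:
step_arm(rows=[0,0,0,0,0,3,30,0,0,0,0,0,4,30,0,0,0,0,0,4,70,0,0,0,0,0,4,70,0,0,0,0,0,4,70,0,0,0,0,0,4,85,0,0,0,0,0,-20,85,0,0,0,0,0,-80,85,0,0,0,0,0,-140,85,0,0,0,0,0,-170,85])

```text
time_s: 9.95
tool_pos: [0.3535, 0.0498, 0.1647]
eef_rot: [0.675, 0.738, 0.002, 0.001]
force: [0.1, 0.4, -0.0]
width: 0.0849
```

```bash
python3 - <<'E'
from h import *
s=r.sense();print(s)
w=capture("wrist");t=capture("top")
cv2.imwrite("pics/c6.png",np.hstack([cv2.resize(t[90:300,180:460],(400,300),interpolation=2),cv2.resize(w,(400,250),interpolation=3)[:, :].repeat(1,0) if 0 else cv2.copyMakeBorder(cv2.resize(w,(400,250)),0,50,0,0,0)]))
E
```

```text
{'time_s': 9.95, 'q': array([ 1.35864327e-01, -4.58862199e-02,  2.19664077e+00, -1.66749671e-05,
        9.86523618e-01,  4.70874777e-02]), 'qd': array([ 1.82046449e-03, -3.64717640e-01, -2.43903566e-01, -1.41112829e-03,
        6.31745875e-01, -5.06344266e-04]), 'effort': array([ 5.80215114e-03, -2.63739842e+01, -2.97388870e+01,  2.09092905e-04,
       -4.00802018e-01,  4.61052116e-05]), 'tool_pos': array([0.35349298, 0.04983346, 0.16470017]), 'eef_rot': array([0.67502828, 0.73778871, 0.00165391, 0.00138503]), 'force': array([ 0.0904507 ,  0.3730441 , -0.04565391]), 'torque': array([-0.02092899, -0.0467918 , -0.00533585]), 'width': 0.08490347624851545}
```

View pics/c6.png

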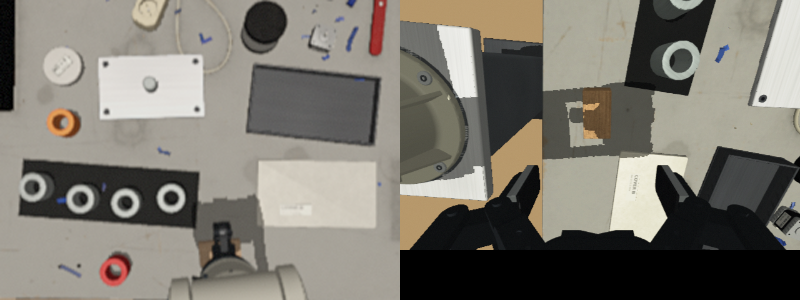

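The offcut lies flat on the bench beside the mat, and the gauge is clear. The top view still shows all four sleeves on the mat. Next is sleeve 1.

```bash
cat >> h.py <<'E'
def ring(im,c,guess,z,rpx=1.25,thr=None,name=None):
    """bright top ring near guess (world xy) at height z -> centre world"""
    u=proj(c,[*guess,z])[0];R0=abs(proj(c,[guess[0]+.025,guess[1],z])[0]-u).max()
    w=int(R0*1.9);x,y=int(u[0])-w,int(u[1])-w;x,y=max(x,0),max(y,0)
    g=cv2.GaussianBlur(im[y:y+2*w,x:x+2*w].min(2),(3,3),0)
    t=thr or cv2.threshold(g,0,255,cv2.THRESH_OTSU)[0]
    bs=blobs(g>t,R0*R0*.5);b=min(bs,key=lambda b:np.linalg.norm(np.array(cv2.minEnclosingCircle(b)[0])-(u-[x,y])))
    e=cv2.fitEllipse(cv2.convexHull(b));p=np.array(e[0])+[x,y]
    if name:
        v=im[y:y+2*w,x:x+2*w].copy();cv2.ellipse(v,e,(0,0,255),1);cv2.imwrite(name,v)
    return cast(c,p,z)[0],p,np.array(e[1])/R0/2,t
E
python3 - <<'E'
from h import *
np.set_printoptions(precision=4,suppress=True)
t=capture("top");c=cam("top")
px=np.array([[35,187],[81,199],[125,202],[171,197]])*.7+[180,90]
for p in px:
    P=cast(c,p,.066)[0];print(P[:2],ring(t,c,P[:2],.066))
p=np.array([150,84])*.7+[180,90];print("pin",cast(c,p,.058)[0])
k=np.zeros(t.shape[:2],bool);k[115:180,240:335]=1
for b in blobs((t.min(2)>170)&k,500):
    q=cv2.minAreaRect(b);print("gauge",cast(c,q[0],.012)[0],np.linalg.norm(np.diff(cast(c,cv2.boxPoints(q),.012)[:3],axis=0),axis=1))
s=r.sense();print(totool(s,np.array([.463,.387,.15])-s["tool_pos"]))
E
```

```text
[0.4685 0.3839] (array([0.4719, 0.4278, 0.066 ]), array([187.4423, 219.3467]), array([1.8201, 2.4828]), 100.0)
[0.448  0.3006] (array([0.4491, 0.3026, 0.066 ]), array([235.9044, 228.8737]), array([1.0257, 1.0365]), 97.0)
[0.4436 0.2213] (array([0.4429, 0.2217, 0.066 ]), array([267.3494, 231.6803]), array([1.0154, 1.0246]), 99.0)
[0.4536 0.1388] (array([0.4526, 0.1397, 0.066 ]), array([299.3511, 228.3141]), array([1.0089, 1.0239]), 102.0)
pin [0.6589 0.1805 0.058 ]
gauge [0.6624 0.1826 0.012 ] [0.2014 0.1208]
[326.1105 138.9948  13.4986]
```

Request:
step_arm(rows=[0,0,-10,323,143,0,85,0,0,-25,323,143,0,85,0,0,-25,323,143,0,85,0,0,-25,323,143,0,85,0,0,-25,323,143,0,85,0,0,-25,323,143,0,85,0,0,-25,323,143,0,85,0,0,-25,323,143,0,85])

```text
time_s: 11.1
tool_pos: [0.4649, 0.3829, 0.1596]
eef_rot: [0.499, 0.866, -0.002, -0.001]
force: [-0.1, -0.5, 0.1]
width: 0.085
```

```bash
python3 - <<'E'
from h import *
np.set_printoptions(precision=4,suppress=True)
s=r.sense();w=capture("wrist");c=cam("wrist",s);print(s["tool_pos"],s["eef_rot"])
for dz in(0,.012,.03):
    c2=(c[0],c[1],c[2]+[0,0,dz])
    o=ring(w,c2,(.467,.385),.066,name="pics/r1.png");print(dz,o,totool(s,o[0]-s["tool_pos"]))
cv2.imwrite("pics/w6.png",w)
E
```

```text
[0.4649 0.3829 0.1596] [ 0.4992  0.8665 -0.0018 -0.0006]
0 (array([0.4676, 0.3928, 0.066 ]), array([325.3864, 184.1195]), array([1.1522, 1.3463]), 55.0) [ 7.2536  7.6598 93.5803]
0.012 (array([0.4695, 0.3901, 0.066 ]), array([325.3318, 184.1444]), array([1.1944, 1.4009]), 56.0) [ 4.      7.9321 93.5819]
0.03 (array([0.4723, 0.3862, 0.066 ]), array([325.3315, 184.123 ]), array([1.2634, 1.4804]), 57.0) [-0.8258  8.4104 93.5839]
```

View pics/w6.png

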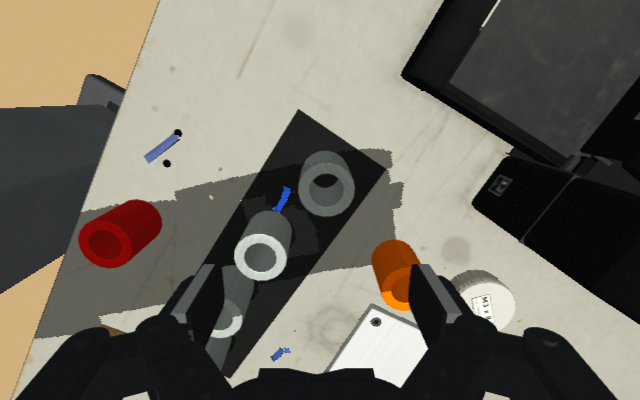

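Sleeve 1's ring is at about (326,188), in the jaw shadow and roughly centred between the fingers. Descend and grip.

Request:
step_arm(rows=[0,0,0,2,8,55,85,0,0,0,2,8,110,85,0,0,0,2,8,138,85,0,0,0,2,8,138,85,0,0,0,2,8,138,40,0,0,0,2,8,138,40,0,0,0,2,8,138,40,0,0,0,2,8,138,40,0,0,0,2,8,138,40,0,0,0,2,8,138,40], force=80)

```text
time_s: 12.4
tool_pos: [0.4728, 0.3904, 0.0262]
eef_rot: [0.499, 0.866, 0.001, 0.0]
force: [-3.2, -3.0, 12.8]
width: 0.0451
```

```bash
python3 - <<'E'
from h import *
s=r.sense();print(s["tool_pos"],s["force"],s["width"])
sd=capture("side")[200:340,260:400];w=capture("wrist")
a=cv2.resize(sd,(400,400),interpolation=2);b=w[0:400,120:520]
cv2.imwrite("pics/c7.png",np.hstack([a,b]))
c=cam("side");print("side px: sleeve top",proj(c,[.472,.39,.066]),"tcp",proj(c,s["tool_pos"]))
E
```

```text
[0.47275912 0.39040421 0.02619094] [-3.16370506 -2.98467369 12.77804787] 0.0450755240414975
side px: sleeve top [[323.48356698 284.01394464]] tcp [[322.88508157 297.40538007]]
```

View pics/c7.png

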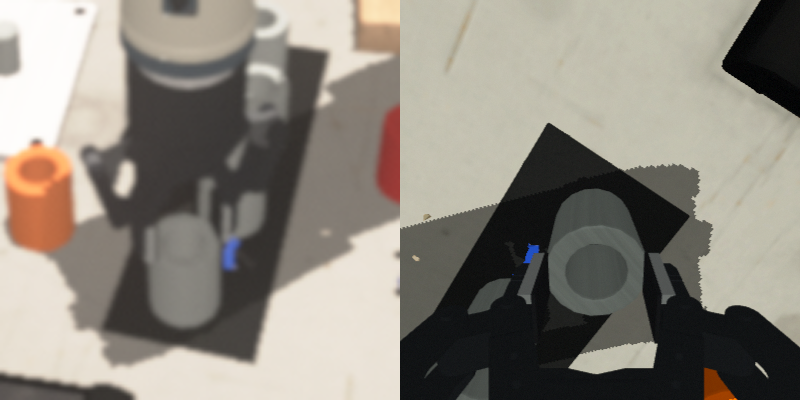

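```bash
python3 - <<'E'
from h import *
np.set_printoptions(precision=4,suppress=True)
s=np.load("w1.npy",allow_pickle=True)[0];c=cam("wrist",s)
# gauge pose from the top camera
yaw=np.radians(2.5);g=np.array([.6624,.1826,0]);Rg=R.from_euler("z",yaw).as_matrix()
obj=np.array([[-.06,.1,.012],[.06,.1,.012],[.06,-.1,.012],[-.06,-.1,.012],[0,0,.058]])
px=np.array([[261,3],[396,9],[375.5,222],[260,217],[323,125.5]],float)
print("pred px",proj(c,obj@Rg.T+g))
ok,rv,tv=cv2.solvePnP(obj,px,c[0],None)
Rm=cv2.Rodrigues(rv)[0];p=-Rm.T@tv[:,0];print("cam in gauge",p,"reported",Rg.T@(c[2]-g),"err",cv2.projectPoints(obj,rv,tv,c[0],None)[0][:,0]-px)
Rc=Rg@Rm.T@np.diag([1,-1,-1]);print("tilt diff deg",np.degrees(R.from_matrix(c[1].T@Rc).as_rotvec()))
E
```

```text
pred px [[257.0008  -1.7022]
 [395.6148   5.5085]
 [372.4906 220.403 ]
 [259.1091 215.517 ]
 [321.4131 124.8988]]Traceback (most recent call last):
  File "<stdin>", line 9, in <module>
cv2.error: OpenCV(4.12.0) /io/opencv/modules/calib3d/src/calibration_base.cpp:1346: error: (-2:Unspecified error) in function 'void cv::findExtrinsicCameraParams2(const cv::Mat&, const cv::Mat&, const cv::Mat&, const cv::Mat&, cv::Mat&, cv::Mat&, int)'
> DLT algorithm needs at least 6 points for pose estimation from 3D-2D point correspondences. (expected: 'count >= 6'), where
>     'count' is 5
> must be greater than or equal to
>     '6' is 6
```

The sleeve's ring is centred between the pads, at (316,271) in wrist pixels. The upward force looks like the pads swinging forward as they close. Lift and see.

Request:
step_arm(rows=[0,0,0,0,0,-10,40,0,0,0,0,0,-30,40,0,0,0,0,0,-60,40,0,0,0,0,0,-90,40,0,0,0,0,0,-90,40], force=80)

```text
time_s: 13.12
tool_pos: [0.4737, 0.3912, 0.1171]
eef_rot: [0.499, 0.866, 0.003, 0.001]
force: [0.3, 1.2, -3.6]
width: 0.0449
```

```bash
python3 - <<'E'
from h import *
s=r.sense();print(s["tool_pos"],s["force"],s["width"])
sd=capture("side")[160:360,230:430];w=capture("wrist");np.save("w8.npy",[s],allow_pickle=True);cv2.imwrite("pics/w8.png",w)
a=cv2.resize(sd,(400,400),interpolation=2);b=w[0:400,120:520]
cv2.imwrite("pics/c8.png",np.hstack([a,b]))
c=cam("side");print("tcp",proj(c,s["tool_pos"]))
E
```

```text
[0.47372167 0.39124366 0.11709897] [ 0.26399666  1.16672352 -3.56250627] 0.04492510619239685
tcp [[322.72793589 266.17336299]]
```

View pics/c8.png

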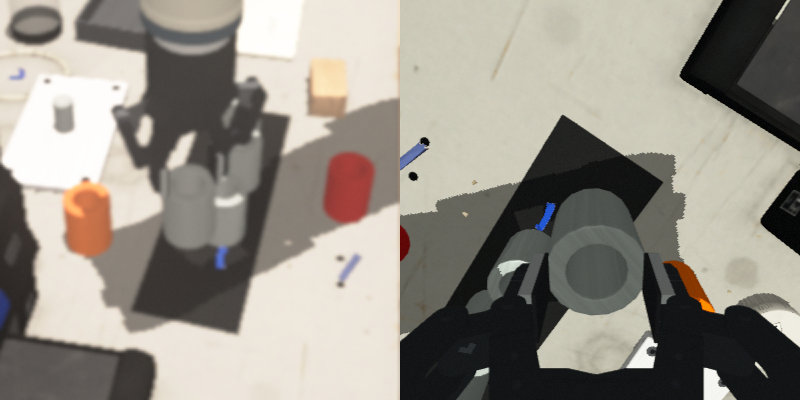

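The sleeve is held upright; its top ring is at about wrist px (317,270), and the reading shows roughly 3.5 N of weight. I'll check the height offset and the sleeve's position relative to the tool before going to the pin.

```bash
python3 - <<'E'
from h import *
from scipy.optimize import least_squares as LS
np.set_printoptions(precision=4,suppress=True)
s=np.load("w1.npy",allow_pickle=True)[0];c=cam("wrist",s)
yaw=np.radians(2.5);g=np.array([.6624,.1826,0]);Rg=R.from_euler("z",yaw).as_matrix()
obj=np.array([[-.06,.1,.012],[.06,.1,.012],[.06,-.1,.012],[-.06,-.1,.012],[0,0,.058]])
px=np.array([[261,3],[396,9],[375.5,222],[260,217],[323,125.5]],float)
def f(v):
    return (proj((c[0],c[1],c[2]+v[:3]),obj@R.from_euler("z",v[3]).as_matrix().T+g)-px).ravel()
o=LS(f,[0,0,0,yaw]);print("dxyz,yaw",o.x,"res",o.fun)
s8=np.load("w8.npy",allow_pickle=True)[0];S=cam("side")
for row in(247,249,251):print("sleeve top from side",cast(S,(324,row),.157)[0],totool(s8,cast(S,(324,row),.157)[0]-s8["tool_pos"]))
c8=cam("wrist",s8)
for dz in(0,.006,.012):
    P=cast((c8[0],c8[1],c8[2]+[0,0,dz]),(317,270),.157)[0];print(dz,"wrist",P,totool(s8,P-s8["tool_pos"]))
E
```

```text
dxyz,yaw [-0.0021  0.002   0.0028  0.0449] res [-1.2744 -0.8689  0.7066  0.0349 -1.6533 -0.7496  1.5622 -0.4489  0.614
  1.7386]
sleeve top from side [0.4736 0.3806 0.157 ] [ -9.1779  -5.1945 -39.9401]
sleeve top from side [0.4727 0.3857 0.157 ] [ -4.2347  -3.4166 -39.9253]
sleeve top from side [0.4718 0.3908 0.157 ] [  0.6592  -1.6564 -39.9106]
0 wrist [0.4731 0.3918 0.157 ] [  0.8516  -0.0125 -39.901 ]
0.006 wrist [0.4749 0.3889 0.157 ] [ -2.6065   0.0454 -39.9039]
0.012 wrist [0.4767 0.3859 0.157 ] [ -6.0647   0.1032 -39.9067]
```

Request:
step_arm(rows=[0,0,10,-275,59,0,40,0,0,20,-275,59,0,40,0,0,30,-275,59,0,40,0,0,30,-275,59,0,40,0,0,30,-275,59,0,40,0,0,30,-275,59,0,40,0,0,30,-275,59,0,40,0,0,30,-275,59,0,40,0,0,30,-275,59,0,40])

```text
time_s: 14.35
tool_pos: [0.6604, 0.1823, 0.1136]
eef_rot: [0.706, 0.708, -0.0, -0.0]
force: [0.4, 0.2, -2.4]
width: 0.0454
```

```bash
python3 - <<'E'
from h import *
np.set_printoptions(precision=4,suppress=True)
s=r.sense();print(s["tool_pos"],s["eef_rot"],s["force"],s["width"])
sd=capture("side");cv2.imwrite("pics/s9.png",sd);w=capture("wrist");cv2.imwrite("pics/w9.png",w)
S=cam("side");print("pin top",proj(S,[.6628,.1825,.058]),"sleeve bottom/top here",proj(S,s["tool_pos"]*[1,1,0]+[0,-.001,.093]),proj(S,s["tool_pos"]*[1,1,0]+[0,-.001,.157]))
a=cv2.resize(sd[150:260,200:310],(400,400),interpolation=2);cv2.imwrite("pics/c9.png",np.hstack([a,w[0:400,120:520]]))
E
```

```text
[0.6604 0.1823 0.1136] [ 0.7061  0.7081 -0.0001 -0.0001] [ 0.4482  0.2058 -2.405 ] 0.04541630297372622
pin top [[260.657  209.2844]] sleeve bottom/top here [[260.6627 197.5777]] [[258.5098 175.2305]]
```

View pics/c9.png

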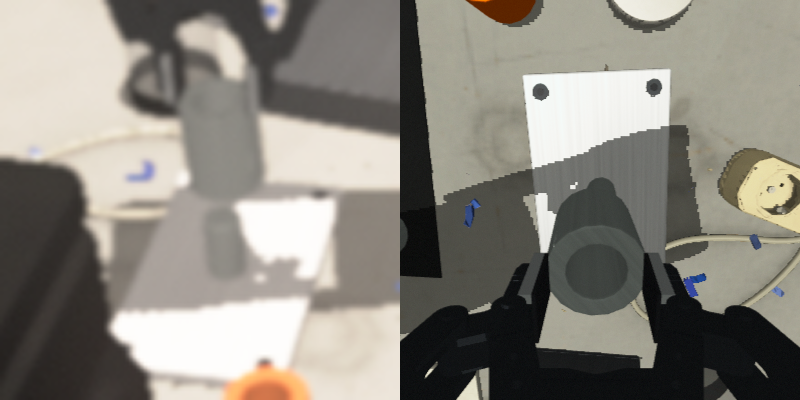

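The side view shows the sleeve standing above the pin: its bottom centre is at about px 262 and the pin top at 262, row 209. The wrist view puts the pin about 2 mm to +x. Correct for that and lower in stages.

Request:
step_arm(rows=[0,0,0,0,2,15,40,0,0,0,0,2,25,40,0,0,0,0,2,31,40,0,0,0,0,2,36,40,0,0,0,0,2,39,40,0,0,0,0,2,39,40])

```text
time_s: 15.2
tool_pos: [0.6632, 0.182, 0.0785]
eef_rot: [0.707, 0.708, 0.001, -0.0]
force: [-11.1, -1.4, 26.7]
width: 0.0448
```

Request:
step_arm(rows=[0,0,0,0,0,-6,40,0,0,0,0,-2,-6,40,0,0,0,0,-2,0,40,0,0,0,0,-2,3,40,0,0,0,0,-2,3,40])

```text
time_s: 15.82
tool_pos: [0.6628, 0.1827, 0.0779]
eef_rot: [0.707, 0.708, 0.002, 0.001]
force: [-15.4, -0.9, 48.1]
width: 0.0449
```

The pin pushes the sleeve toward -x. Raise clear, shift further to -x and retry.

Request:
step_arm(rows=[0,0,0,0,0,-20,40,0,0,0,0,-2,-20,40,0,0,0,0,-2,-20,40,0,0,0,0,-2,-20,40])

```text
time_s: 16.32
tool_pos: [0.6581, 0.1812, 0.0901]
eef_rot: [0.707, 0.708, -0.001, -0.001]
force: [-0.7, 0.3, -3.1]
width: 0.0448
```

```bash
python3 - <<'E'
from h import *
np.set_printoptions(precision=4,suppress=True)
s=r.sense();print(s["tool_pos"],s["eef_rot"],s["force"],s["torque"],s["width"])
w=capture("wrist");cv2.imwrite("pics/w10.png",w)
g=cv2.GaussianBlur(w.max(2),(3,3),0)
print("bore mask etc"); 
for r0 in(205,225,245,262,270,280,295):print(r0,g[r0,255:385:4])
E
```

```text
[0.6581 0.1812 0.0901] [ 0.7066  0.7076 -0.001  -0.0006] [-0.7277  0.2504 -3.0667] [-0.0227 -0.0196 -0.0217] 0.04479784401753679
bore mask etc
205 [235 238 110 112 113 112 105  63  64  65  63  64  64  66  62  63  64  63
  64  64  63  60  60 108 108 111 108 110 111 110 111 112 110]
225 [178 235 232 232 235  75  63  64  63  65  61  64  69  73  71  73  80  76
  68  65  65  63  62  61  60 102 110 111 109 108 111 110 110]
245 [ 77 225 229 224  61  80  84  85  85  82  82  80  80  69  65  66  65  67
  69  76  83  81  80  82  85  83  68 104 109 107 111 110 109]
262 [69 68 15 20 86 83 82 82 70 61 63 64 66 65 64 65 66 66 65 63 63 58 58 75
 82 79 81 52 13 51 70 70 94]
270 [69 35 12 17 82 85 85 82 58 62 64 65 66 65 65 65 66 65 65 64 62 60 59 64
 80 81 83 41 11 13 67 69 69]
280 [48 13 11 13 83 83 82 83 68 62 63 65 65 66 64 65 67 65 65 64 62 61 59 79
 84 82 80 26 11 11 15 69 69]
295 [ 13  12  13  12  93  80  84  84  85  83  83  80  68  66  64  64  65  65
  67  75  83  82  81  83  79  79 213  83  12  12  13  17  83]
```

Request:
step_arm(rows=[0,0,0,0,2.5,0,40,0,0,0,0,2.5,6,40,0,0,0,0,2.5,10,40,0,0,0,0,2.5,14,40,0,0,0,0,2.5,17,40,0,0,0,0,2.5,18,40])

```text
time_s: 17.12
tool_pos: [0.6626, 0.1824, 0.0784]
eef_rot: [0.707, 0.708, 0.002, 0.0]
force: [-13.1, -0.6, 39.5]
width: 0.0449
```

```bash
cat >> h.py <<'E'
def hole(im,c,seed,z,lo=0,hi=75,box=45):
    g=cv2.GaussianBlur(im.max(2),(3,3),0);m=((g>=lo)&(g<hi)).astype(np.uint8)
    k=np.zeros_like(m);k[seed[1]-box:seed[1]+box,seed[0]-box:seed[0]+box]=1
    n,l,st,_=cv2.connectedComponentsWithStats(m*k,connectivity=4);L=l[seed[1],seed[0]]
    b=max(blobs(l==L,20),key=cv2.contourArea);e=cv2.fitEllipse(cv2.convexHull(b))
    return e,cast(c,e[0],z)[0]
E
python3 - <<'E'
from h import *
np.set_printoptions(precision=4,suppress=True)
w=cv2.imread("pics/w10.png");P=np.array([.6581,.1812,.0901])
s=dict(tool_pos=P,eef_rot=np.array([.7066,.7076,-.001,-.0006]));c=cam("wrist",s)
for hi in(70,73,76):
  e,X=hole(w,c,(317,271),P[2]+.0400,hi=hi);print("bore",e,X,totool(s,X-P))
for f,seed,st in(("w1",(323,126),np.load("w1.npy",allow_pickle=True)[0]),("w3",(305,130),dict(tool_pos=np.array([.6765,.1229,.081]),eef_rot=np.array([.675,.738,.001,.001])))):
  im=cv2.imread(f"pics/{f}.png");g=im.max(2);print(f,g[seed[1],seed[0]-24:seed[0]+25:3]);print(g[seed[1]-24:seed[1]+25:3,seed[0]])
  for lo in(150,165,180):
    try: e,X=hole(im,cam("wrist",st),seed,.058,lo=lo,hi=256,box=19 if f=="w1" else 22);print("pin",lo,e,X)
    except Exception as ex:print(ex)
sd=cv2.imread("pics/s9.png").max(2)
for rr in(196,199,202,209,212,215):print(rr,sd[rr,240:285])
E
```

```text
bore ((316.26080322265625, 270.68768310546875), (53.967308044433594, 62.425079345703125), 84.8962173461914) [0.6583 0.1816 0.1301] [  0.3996   0.1109 -40.0006]
bore ((316.30438232421875, 270.7109375), (54.757286071777344, 63.24574279785156), 84.9669189453125) [0.6583 0.1816 0.1301] [  0.3871   0.1316 -40.0006]
bore ((316.29827880859375, 270.633056640625), (55.68389892578125, 63.76815414428711), 85.56749725341797) [0.6583 0.1817 0.1301] [  0.429    0.1287 -40.0006]
w1 [237 237 235 208 159 220 219 213 214 220 218 212 170 125 233 231 232]
[231 233 233 104 148 216 219 222 214 215 213 216 211 128 111 112  78]
pin 150 ((316.2339782714844, 123.8786392211914), (38.464691162109375, 72.74244689941406), 81.02256774902344) [0.6586 0.183  0.058 ]
pin 165 ((322.8895263671875, 126.73064422607422), (24.236392974853516, 24.704574584960938), 8.830974578857422) [0.6642 0.1812 0.058 ]
pin 180 ((323.1116638183594, 126.7727279663086), (23.34364891052246, 23.882640838623047), 8.531919479370117) [0.6644 0.1811 0.058 ]
w3 [217 175 132 211 203 208 201 199 203 209 209 203 200 175 121 103 213]
[214  59 138 170 
[... 871 characters left out ...]
5 156 148 142 141 141 142
 141 142 143 143 142 142 142 142 142 142 144 147 154 161 167 171 173 173
 173 173 173 173 173 173 174 174 172]
209 [210 204 196 191 187 179 172 169 170 171 171 171 171 172 170 165 154 145
 142 140 140 141 141 143 152 190 236 251 253 254 254 254 254 254 254 254
 254 254 254 254 254 254 254 254 254]
212 [127 130 138 151 163 168 170 170 170 171 170 171 172 172 168 161 151 147
 147 150 151 151 150 147 146 159 207 244 253 254 254 254 254 254 254 254
 254 254 254 254 254 254 254 254 254]
215 [135 145 158 166 169 169 170 171 170 171 172 171 172 171 170 166 154 144
 142 144 146 147 145 143 140 140 158 206 244 253 254 254 254 254 254 254
 254 254 254 254 254 254 254 254 254]
```

The bore centre measured in the wrist view, against the pin at (0.6643, 0.1812), shows the sleeve needs to go to +x instead. Raise, shift +3.7 mm and lower.

Request:
step_arm(rows=[0,0,0,0,0,-16,40,0,0,0,-0.5,3.7,-16,40,0,0,0,-0.5,3.7,-14,40,0,0,0,-0.5,3.7,-9,40,0,0,0,-0.5,3.7,-5,40,0,0,0,-0.5,3.7,-1,40,0,0,0,-0.5,3.7,2,40,0,0,0,-0.5,3.7,2,40])

```text
time_s: 18.12
tool_pos: [0.665, 0.1809, 0.0712]
eef_rot: [0.707, 0.708, -0.0, -0.0]
force: [0.3, -0.2, -2.4]
width: 0.0451
```

It's on the pin. Keep lowering.

Request:
step_arm(rows=[0,0,0,0,0,6,40,0,0,0,0,0,12,40,0,0,0,0,0,17,40,0,0,0,0,0,17,40,0,0,0,0,0,17,40])

```text
time_s: 18.75
tool_pos: [0.6651, 0.181, 0.0547]
eef_rot: [0.707, 0.708, -0.0, -0.0]
force: [1.0, -0.0, -2.9]
width: 0.0448
```

Request:
step_arm(rows=[0,0,0,0,0,8,40,0,0,0,0,0,14,40,0,0,0,0,0,19,40,0,0,0,0,0,22,40,0,0,0,0,0,23,40,0,0,0,0,0,23,40,0,0,0,0,0,23,40])

```text
time_s: 19.62
tool_pos: [0.6651, 0.1814, 0.0361]
eef_rot: [0.707, 0.708, 0.0, -0.0]
force: [-14.4, -3.1, 36.6]
width: 0.045
```

Sleeve 1 stops at reported z 0.036, which is the gauge plate, so it is good. Lift it and carry it to the white plate.

Request:
step_arm(rows=[0,0,0,0,0,-40,40,0,0,0,0,0,-98,40,0,0,0,-401,-203,-98,40,0,0,0,-401,-203,-98,40,0,0,0,-401,-203,-98,40,0,0,0,-401,-203,-98,40,0,0,0,-401,-203,-98,40,0,0,0,-401,-203,-98,40,0,0,0,-401,-203,-98,40,0,0,0,-401,-203,-98,40])

```text
time_s: 20.88
tool_pos: [0.4609, -0.2231, 0.1296]
eef_rot: [0.708, 0.706, -0.0, 0.0]
force: [-0.1, 0.5, -3.6]
width: 0.0449
```

Request:
step_arm(rows=[0,0,0,0,0,50,40,0,0,0,0,0,85,40,0,0,0,0,0,94,40,0,0,0,0,0,96,40,0,0,0,0,0,96,60,0,0,0,0,0,96,75,0,0,0,0,0,96,80,0,0,0,0,0,60,85,0,0,0,0,0,0,85,0,0,0,0,0,-20,85])

```text
time_s: 22.12
tool_pos: [0.4646, -0.2212, 0.1535]
eef_rot: [0.707, 0.708, 0.001, 0.003]
force: [0.6, -0.9, -0.3]
width: 0.0851
```

```bash
python3 - <<'E'
from h import *
np.set_printoptions(precision=4,suppress=True)
s=r.sense();print(s["tool_pos"],s["eef_rot"],s["width"],s["force"])
t=capture("top");cv2.imwrite("pics/t11.png",t);c=cam("top")
for g in((.449,.3026),(.4429,.2217),(.4526,.1397)):print(ring(t,c,g,.066)[:3])
sd=capture("side");cv2.imwrite("pics/s11.png",sd);S=cam("side")
print("offcut px top",proj(c,[.352,.05,.036]),"sleeve1 side px top",proj(S,[.461,-.223,.073]))
w=capture("wrist");cv2.imwrite("pics/w11.png",w);cw=cam("wrist",s);print("sleeve1 in wrist",proj(cw,[.461,-.2225,.073]))
E
```

```text
[ 0.4646 -0.2212  0.1535] [0.7066 0.7076 0.0009 0.0027] 0.08511297667184375 [ 0.5704 -0.8966 -0.3076]
(array([0.4491, 0.3027, 0.066 ]), array([235.8795, 228.8514]), array([1.0291, 1.0386]))
(array([0.4428, 0.2218, 0.066 ]), array([267.3184, 231.7155]), array([1.0214, 1.0343]))
(array([0.4526, 0.1397, 0.066 ]), array([299.3405, 228.3124]), array([1.0096, 1.0273]))
offcut px top [[333.3861 266.6924]] sleeve1 side px top [[363.8295 129.5822]]
sleeve1 in wrist [[311.0639 197.7552]]
```

Request:
step_arm(rows=[0,0,0,525,-10,0,85,0,0,0,525,-10,0,85,0,0,0,525,-10,0,85,0,0,0,525,-10,0,85,0,0,0,525,-10,0,85,0,0,0,525,-10,0,85,0,0,0,525,-10,0,85,0,0,0,525,-10,0,85,0,0,0,525,-10,0,85,0,0,0,525,-10,0,85])

```text
time_s: 23.52
tool_pos: [0.4509, 0.3057, 0.1479]
eef_rot: [0.706, 0.709, -0.001, -0.0]
force: [-0.7, -0.5, -0.0]
width: 0.0851
```

```bash
python3 - <<'E'
from h import *
np.set_printoptions(precision=4,suppress=True)
s=r.sense();w=capture("wrist");cv2.imwrite("pics/w12.png",w);c=cam("wrist",s);print(s["tool_pos"],s["eef_rot"])
u=proj(c,[.451,.302,.066])[0].astype(int);g=w.max(2);print(u,g[u[1],u[0]-40:u[0]+41:4],g[u[1]-40:u[1]+41:4,u[0]])
for hi in(80,100,130):
    try:e,X=hole(w,c,tuple(u),.066,hi=hi,box=40);print(hi,e,X,totool(s,X-s["tool_pos"]))
    except Exception as x:print(x)
E
```

```text
[0.4509 0.3057 0.1479] [ 0.7056  0.7086 -0.0011 -0.0003]
[316 200] [ 16  17  18  96 102 104  70  77  78  79  78  82  80  77  75 101 103  98
  18  17  15] [ 82  84  80  88 107 106  37  19  17  60  78  80  80  80  78 100 100  54
  36  78  78]
OpenCV(4.12.0) /io/opencv/modules/imgproc/src/shapedescr.cpp:361: error: (-201:Incorrect size of input array) There should be at least 5 points to fit the ellipse in function 'fitEllipseNoDirect'

100 ((315.7054443359375, 199.8219451904297), (35.99517059326172, 38.713199615478516), 99.77225494384766) [0.4506 0.3023 0.066 ] [-3.3151 -0.1917 81.9528]
OpenCV(4.12.0) /io/opencv/modules/imgproc/src/shapedescr.cpp:361: error: (-201:Incorrect size of input array) There should be at least 5 points to fit the ellipse in function 'fitEllipseNoDirect'
```

Request:
step_arm(rows=[0,0,0,-3,0,55,85,0,0,0,-3,0,105,85,0,0,0,-3,0,123,85,0,0,0,-3,0,123,85,0,0,0,-3,0,123,40,0,0,0,-3,0,123,40,0,0,0,-3,0,123,40,0,0,0,-3,0,123,40,0,0,0,-3,0,123,40], force=80)

```text
time_s: 24.7
tool_pos: [0.4547, 0.303, 0.0301]
eef_rot: [0.706, 0.708, 0.003, 0.001]
force: [-0.3, -2.7, 22.1]
width: 0.0402
```

The width of 40 mm with 22 N upward shows the tips only just reach over the rim, because the real tips sit well behind the TCP. Reopen, go about 20 mm lower and regrip.

Request:
step_arm(rows=[0,0,0,0,0,-4,85,0,0,0,0,0,-4,85,0,0,0,0,0,-4,85,0,0,0,0,0,10,85,0,0,0,0,0,19,85,0,0,0,0,0,19,60,0,0,0,0,0,19,40,0,0,0,0,0,19,40,0,0,0,0,0,19,40,0,0,0,0,0,19,40])

```text
time_s: 25.95
tool_pos: [0.452, 0.3018, 0.008]
eef_rot: [0.707, 0.708, 0.0, -0.0]
force: [-2.4, 0.1, 5.3]
width: 0.0478
```

Request:
step_arm(rows=[0,0,0,0,0,-10,40,0,0,0,0,0,-50,40,0,0,0,0,0,-96,40,0,0,0,-121,212,-96,40,0,0,0,-121,212,-96,40,0,0,0,-121,212,-96,40,0,0,0,-121,212,-96,40,0,0,0,-121,212,-96,40,0,0,0,-121,212,-96,40,0,0,0,-121,212,-96,40])

```text
time_s: 27.2
tool_pos: [0.6628, 0.1817, 0.1036]
eef_rot: [0.706, 0.708, -0.0, -0.0]
force: [-0.3, 0.0, -3.0]
width: 0.0475
```

```bash
cat > m.py <<'E'
from h import *
import sys
np.set_printoptions(precision=4,suppress=True)
off=float(sys.argv[1])   # reported z minus sleeve bottom
s=r.sense();w=capture("wrist");cv2.imwrite(f"pics/m{s['time_s']:.0f}.png",w);c=cam("wrist",s);P=s["tool_pos"]
print(P,s["eef_rot"][:2],s["force"],s["width"]);zt=P[2]-off+.064
u=proj(c,[P[0],P[1],zt])[0].astype(int);g=cv2.GaussianBlur(w.max(2),(3,3),0);print(u,g[u[1],u[0]-60:u[0]+61:5])
for hi in(68,72,75,80,90,100):
    try:
        e,X=hole(w,c,tuple(u),zt,hi=hi,box=60)
        if e[1][1]<80:print(hi,np.round(e[0],1),np.round(e[1],1),"tool",totool(s,X-P)[:2],"shift to pin",totool(s,np.array([.6643,.1812,0])-X)[:2])
    except Exception as x:pass
E
python3 m.py .006
```

```text
[0.6628 0.1817 0.1036] [0.7062 0.708 ] [-0.2787  0.0141 -2.9702] 0.047486026760845484
[315 293] [11 45 85 83 81 78 58 61 65 64 64 66 65 65 67 65 64 63 62 65 82 84 86 79
 12]
68 [315.7 291.6] [57.7 69.7] tool [ 0.8591 -0.1637] shift to pin [-1.3403  1.7277]
72 [315.7 291.7] [59.5 70.4] tool [ 0.8058 -0.156 ] shift to pin [-1.287  1.72 ]
75 [315.7 291.7] [60.6 71. ] tool [ 0.7761 -0.1467] shift to pin [-1.2573  1.7107]
80 [314.8 290.6] [64.3 73.2] tool [ 1.3362 -0.5419] shift to pin [-1.8174  2.106 ]
```

Request:
step_arm(rows=[0,0,0,-1.3,2,25,40,0,0,0,-1.3,2,34,40,0,0,0,-1.3,2,40,40,0,0,0,-1.3,2,46,40,0,0,0,-1.3,2,52,40,0,0,0,-1.3,2,54,40,0,0,0,-1.3,2,54,40])

```text
time_s: 28.12
tool_pos: [0.6659, 0.1798, 0.0494]
eef_rot: [0.707, 0.708, -0.0, -0.0]
force: [-1.7, 2.1, -3.9]
width: 0.0474
```

Request:
step_arm(rows=[0,0,0,0.5,-0.5,5,40,0,0,0,0.5,-0.5,9,40,0,0,0,0.5,-0.5,12,40,0,0,0,0.5,-0.5,12,40])

```text
time_s: 28.62
tool_pos: [0.6657, 0.18, 0.0373]
eef_rot: [0.707, 0.708, -0.0, 0.0]
force: [-0.0, -0.0, -2.7]
width: 0.0476
```

Past the ridge level with no force. Go down to the plate.

Request:
step_arm(rows=[0,0,0,0,0,8,40,0,0,0,0,0,14,40,0,0,0,0,0,18,40,0,0,0,0,0,20,40,0,0,0,0,0,21,40,0,0,0,0,0,21,40])

```text
time_s: 29.38
tool_pos: [0.6656, 0.1801, 0.0181]
eef_rot: [0.707, 0.708, -0.0, -0.0]
force: [-5.5, -2.3, 10.9]
width: 0.048
```

Sleeve 2 also reaches the plate (z 0.018), so it is good. On to the next place on the white plate.

Request:
step_arm(rows=[0,0,0,0,0,-40,40,0,0,0,0,0,-98,40,0,0,0,-343,-203,-98,40,0,0,0,-343,-203,-98,40,0,0,0,-343,-203,-98,40,0,0,0,-343,-203,-98,40,0,0,0,-343,-203,-98,40,0,0,0,-343,-203,-98,40,0,0,0,-343,-203,-98,40,0,0,0,-343,-203,-98,40])

```text
time_s: 30.62
tool_pos: [0.4625, -0.1645, 0.1149]
eef_rot: [0.708, 0.707, 0.0, 0.0]
force: [0.8, -0.1, -2.3]
width: 0.0473
```

Request:
step_arm(rows=[0,0,0,0,0,50,40,0,0,0,0,0,85,40,0,0,0,0,0,96,40,0,0,0,0,0,99,40,0,0,0,0,0,99,60,0,0,0,0,0,99,75,0,0,0,0,0,99,85,0,0,0,0,0,70,85,0,0,0,0,0,10,85,0,0,0,0,0,-35,85])

```text
time_s: 31.88
tool_pos: [0.4636, -0.1633, 0.1522]
eef_rot: [0.707, 0.708, 0.0, 0.001]
force: [0.9, 0.4, 0.4]
width: 0.0849
```

```bash
cat > t.py <<'E'
from h import *
np.set_printoptions(precision=4,suppress=True)
s=r.sense();print(s["time_s"],s["tool_pos"],s["width"],s["force"])
t=capture("top");cv2.imwrite(f"pics/top{s['time_s']:.0f}.png",t);c=cam("top")
for g in((.4428,.2218),(.4526,.1397)):
    try:print(ring(t,c,g,.066)[:3])
    except Exception as e:print("none",e)
E
python3 t.py
```

```text
31.875 [ 0.4636 -0.1633  0.1522] 0.08492847224347878 [0.9465 0.376  0.45  ]
(array([0.4428, 0.2218, 0.066 ]), array([267.3184, 231.7155]), array([1.0214, 1.0343]))
(array([0.4526, 0.1397, 0.066 ]), array([299.3405, 228.3124]), array([1.0096, 1.0273]))
```

Request:
step_arm(rows=[0,0,0,385,-18,0,85,0,0,0,385,-18,0,85,0,0,0,385,-18,0,85,0,0,0,385,-18,0,85,0,0,0,385,-18,0,85,0,0,0,385,-18,0,85,0,0,0,385,-18,0,85,0,0,0,385,-18,0,85,0,0,0,385,-18,0,85])

```text
time_s: 33.05
tool_pos: [0.4445, 0.2206, 0.1496]
eef_rot: [0.707, 0.707, -0.0, 0.0]
force: [0.1, 1.0, -0.5]
width: 0.0852
```

```bash
cat > n.py <<'E'
from h import *
import sys
np.set_printoptions(precision=4,suppress=True)
gx,gy=map(float,sys.argv[1:3])
s=r.sense();w=capture("wrist");cv2.imwrite(f"pics/n{s['time_s']:.0f}.png",w);c=cam("wrist",s);print(s["tool_pos"],s["eef_rot"])
u=proj(c,[gx,gy,.066])[0].astype(int);print(u)
for hi in(85,92,100,120,150):
    try:
        e,X=hole(w,c,tuple(u),.066,hi=hi,box=40)
        if 25<e[1][1]<48:print(hi,np.round(e[0],1),np.round(e[1],1),X,totool(s,X-s["tool_pos"]))
    except Exception as x:pass
E
python3 n.py .445 .2215
```

```text
[0.4445 0.2206 0.1496] [ 0.7069  0.7073 -0.0003  0.0001]
[316 194]
85 [316.1 194.6] [34.  35.3] [0.4446 0.2213 0.066 ] [ 0.7591  0.1242 83.5509]
92 [316.2 194.8] [34.7 36.5] [0.4447 0.2211 0.066 ] [ 0.5867  0.1912 83.5509]
```

Request:
step_arm(rows=[0,0,0,0,0,60,85,0,0,0,0,0,115,85,0,0,0,0,0,136,85,0,0,0,0,0,142,85,0,0,0,0,0,142,60,0,0,0,0,0,142,40,0,0,0,0,0,142,40,0,0,0,0,0,142,40,0,0,0,0,0,142,40,0,0,0,0,0,142,40], force=80)

```text
time_s: 34.35
tool_pos: [0.4456, 0.2222, 0.0094]
eef_rot: [0.706, 0.708, 0.001, 0.001]
force: [-1.9, -1.9, 8.8]
width: 0.0473
```

Request:
step_arm(rows=[0,0,0,0,0,-10,40,0,0,0,0,0,-50,40,0,0,0,0,0,-96,40,0,0,0,-41,220,-96,40,0,0,0,-41,220,-96,40,0,0,0,-41,220,-96,40,0,0,0,-41,220,-96,40,0,0,0,-41,220,-96,40,0,0,0,-41,220,-96,40,0,0,0,-41,220,-96,40])

```text
time_s: 35.6
tool_pos: [0.6634, 0.1815, 0.1039]
eef_rot: [0.706, 0.708, -0.0, -0.0]
force: [0.1, -0.3, -1.3]
width: 0.0477
```

```bash
python3 m.py .0074
```

```text
[0.6634 0.1815 0.1039] [0.7063 0.7079] [ 0.1301 -0.3052 -1.2715] 0.0476796811887306
[315 291] [12 30 82 80 83 77 60 60 64 63 66 67 67 66 65 67 66 65 61 69 85 84 84 76
 11]
68 [315.7 292.3] [57.  68.9] tool [-0.4508 -0.1571] shift to pin [0.1457 1.093 ]
72 [315.7 292.5] [58.7 69.6] tool [-0.5314 -0.1401] shift to pin [0.2263 1.076 ]
75 [315.7 292.5] [59.7 70.1] tool [-0.5151 -0.1405] shift to pin [0.2099 1.0764]
80 [315.5 291.9] [63.  71.4] tool [-0.217  -0.2151] shift to pin [-0.0882  1.1509]
```

Request:
step_arm(rows=[0,0,0,0,1.4,25,40,0,0,0,0,1.4,34,40,0,0,0,0,1.4,40,40,0,0,0,0,1.4,46,40,0,0,0,0,1.4,52,40,0,0,0,0,1.4,54,40,0,0,0,0,1.4,54,40])

```text
time_s: 36.52
tool_pos: [0.666, 0.1813, 0.0495]
eef_rot: [0.707, 0.708, -0.0, -0.0]
force: [-0.9, 1.3, -2.7]
width: 0.0478
```

Sleeve 3 is on the pin. Lower past the ridge level, which would stop it at about 0.043.

Request:
step_arm(rows=[0,0,0,0,-0.4,5,40,0,0,0,0,-0.4,9,40,0,0,0,0,-0.4,12,40,0,0,0,0,-0.4,12,40])

```text
time_s: 37.02
tool_pos: [0.6655, 0.1811, 0.0372]
eef_rot: [0.707, 0.708, -0.0, -0.0]
force: [-0.5, 1.0, -3.6]
width: 0.0476
```

Request:
step_arm(rows=[0,0,0,0,0,8,40,0,0,0,0,0,13,40,0,0,0,0,0,17,40,0,0,0,0,0,19,40,0,0,0,0,0,20,40,0,0,0,0,0,20,40])

```text
time_s: 37.78
tool_pos: [0.6656, 0.1814, 0.0195]
eef_rot: [0.707, 0.708, 0.0, -0.0]
force: [-7.3, 0.8, 16.2]
width: 0.0476
```

Sleeve 3 is good too (0.0195 is the plate). To the white plate.

Request:
step_arm(rows=[0,0,0,0,0,-40,40,0,0,0,0,0,-98,40,0,0,0,-286,-203,-98,40,0,0,0,-286,-203,-98,40,0,0,0,-286,-203,-98,40,0,0,0,-286,-203,-98,40,0,0,0,-286,-203,-98,40,0,0,0,-286,-203,-98,40,0,0,0,-286,-203,-98,40,0,0,0,-286,-203,-98,40])

```text
time_s: 39.02
tool_pos: [0.4637, -0.1053, 0.1159]
eef_rot: [0.707, 0.707, 0.0, 0.0]
force: [-0.2, -0.1, -1.8]
width: 0.0474
```

Request:
step_arm(rows=[0,0,0,0,0,50,40,0,0,0,0,0,85,40,0,0,0,0,0,96,40,0,0,0,0,0,99,40,0,0,0,0,0,99,60,0,0,0,0,0,99,75,0,0,0,0,0,99,85,0,0,0,0,0,70,85,0,0,0,0,0,10,85,0,0,0,0,0,-35,85])

```text
time_s: 40.28
tool_pos: [0.4635, -0.1053, 0.1532]
eef_rot: [0.707, 0.708, 0.0, 0.001]
force: [0.7, -0.0, -0.2]
width: 0.085
```

```bash
python3 t.py; python3 - <<'E'
from h import *
w=capture("wrist");sd=capture("side")
cv2.imwrite("pics/c13.png",np.hstack([cv2.resize(sd[60:320,160:420],(400,400),interpolation=2),w[:,120:520]]))
E
```

```text
40.275 [ 0.4635 -0.1053  0.1532] 0.08499328901064386 [ 0.7257 -0.0279 -0.163 ]
(array([0.4036, 0.2383, 0.066 ]), array([260.5988, 246.9925]), array([0.1789, 2.4596]))
(array([0.4526, 0.1396, 0.066 ]), array([299.3611, 228.2986]), array([1.0085, 1.026 ]))
```

View pics/c13.png

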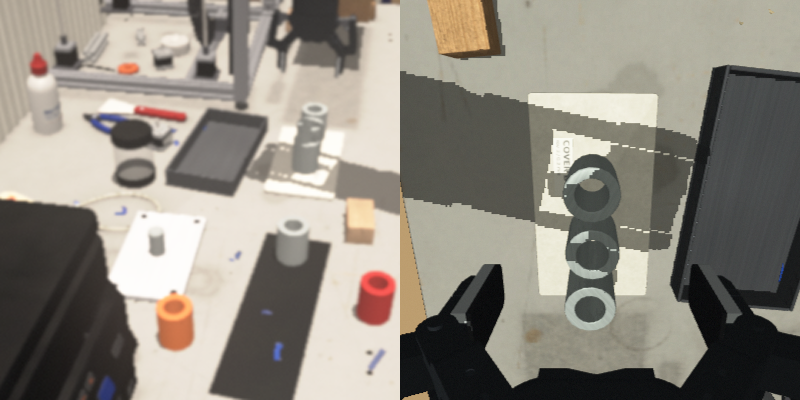

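All three good sleeves stand upright in a row on the white plate. Sleeve 4 is alone on the mat, and the offcut lies flat at right. Next is sleeve 4.

Request:
step_arm(rows=[0,0,0,244,-8,0,85,0,0,0,244,-8,0,85,0,0,0,244,-8,0,85,0,0,0,244,-8,0,85,0,0,0,244,-8,0,85,0,0,0,244,-8,0,85,0,0,0,244,-8,0,85])

```text
time_s: 41.3
tool_pos: [0.4544, 0.1376, 0.1502]
eef_rot: [0.707, 0.707, -0.0, -0.0]
force: [0.4, 0.1, 0.8]
width: 0.085
```

```bash
python3 n.py .4546 .139
```

```text
[0.4544 0.1376 0.1502] [ 0.7071  0.7071 -0.0005 -0.0001]
[316 193]
85 [315.9 194.1] [34.9 36.5] [0.4543 0.1386 0.066 ] [ 1.0088 -0.0122 84.1612]
```

Request:
step_arm(rows=[0,0,0,0.5,0,60,85,0,0,0,0.5,0,115,85,0,0,0,0.5,0,136,85,0,0,0,0.5,0,142,85,0,0,0,0.5,0,142,60,0,0,0,0.5,0,142,40,0,0,0,0.5,0,142,40,0,0,0,0.5,0,142,40,0,0,0,0.5,0,142,40,0,0,0,0.5,0,142,40], force=80)

```text
time_s: 42.6
tool_pos: [0.4557, 0.1395, 0.0104]
eef_rot: [0.707, 0.708, 0.001, 0.001]
force: [-2.5, -2.1, 10.9]
width: 0.0477
```

Request:
step_arm(rows=[0,0,0,0,0,-10,40,0,0,0,0,0,-50,40,0,0,0,0,0,-96,40,0,0,0,42,210,-96,40,0,0,0,42,210,-96,40,0,0,0,42,210,-96,40,0,0,0,42,210,-96,40,0,0,0,42,210,-96,40,0,0,0,42,210,-96,40,0,0,0,42,210,-96,40])

```text
time_s: 43.85
tool_pos: [0.6636, 0.1815, 0.1049]
eef_rot: [0.707, 0.708, -0.0, -0.0]
force: [-0.6, 0.3, -2.9]
width: 0.0478
```

```bash
python3 m.py .0084
```

```text
[0.6636 0.1815 0.1049] [0.7065 0.7077] [-0.5923  0.2905 -2.857 ] 0.04779808562156549
[315 290] [14 25 85 82 81 78 59 60 62 63 63 64 64 67 66 63 64 61 61 64 83 83 84 71
 12]
68 [315.8 290.9] [57.2 68.3] tool [-0.3944 -0.0958] shift to pin [0.1184 0.887 ]
72 [315.9 291.1] [58.7 68.9] tool [-0.4794 -0.0714] shift to pin [0.2035 0.8625]
75 [315.9 291.1] [59.8 69.7] tool [-0.5239 -0.0574] shift to pin [0.2479 0.8486]
80 [315.3 291.2] [60.5 72.7] tool [-0.5293 -0.3061] shift to pin [0.2534 1.0972]
```

Request:
step_arm(rows=[0,0,0,0,1.2,25,40,0,0,0,0,1.2,34,40,0,0,0,0,1.2,40,40,0,0,0,0,1.2,46,40,0,0,0,0,1.2,52,40,0,0,0,0,1.2,54,40,0,0,0,0,1.2,54,40])

```text
time_s: 44.78
tool_pos: [0.6658, 0.1817, 0.0506]
eef_rot: [0.707, 0.708, -0.0, -0.0]
force: [0.3, 0.0, -2.3]
width: 0.0474
```

Request:
step_arm(rows=[0,0,0,0,-0.4,5,40,0,0,0,0,-0.4,9,40,0,0,0,0,-0.4,12,40,0,0,0,0,-0.4,12,40])

```text
time_s: 45.28
tool_pos: [0.6652, 0.1816, 0.0382]
eef_rot: [0.707, 0.708, -0.0, -0.0]
force: [0.9, 0.4, -2.6]
width: 0.0474
```

Request:
step_arm(rows=[0,0,0,0,0,8,40,0,0,0,0,0,13,40,0,0,0,0,0,17,40,0,0,0,0,0,19,40,0,0,0,0,0,20,40,0,0,0,0,0,20,40])

```text
time_s: 46.02
tool_pos: [0.6653, 0.1817, 0.0205]
eef_rot: [0.707, 0.708, -0.0, -0.0]
force: [-7.8, -1.4, 14.7]
width: 0.0475
```

Sleeve 4 also reaches the plate (0.0205), so all four are good. To the last place on the white plate.

Request:
step_arm(rows=[0,0,0,0,0,-40,40,0,0,0,0,0,-98,40,0,0,0,-229,-203,-98,40,0,0,0,-229,-203,-98,40,0,0,0,-229,-203,-98,40,0,0,0,-229,-203,-98,40,0,0,0,-229,-203,-98,40,0,0,0,-229,-203,-98,40,0,0,0,-229,-203,-98,40,0,0,0,-229,-203,-98,40])

```text
time_s: 47.28
tool_pos: [0.4638, -0.0471, 0.1168]
eef_rot: [0.706, 0.708, 0.0, 0.0]
force: [0.2, 0.5, -2.5]
width: 0.0477
```

```bash
python3 m.py .0084
```

```text
[ 0.4638 -0.0471  0.1168] [0.7063 0.708 ] [ 0.1613  0.5362 -2.531 ] 0.04765672272380787
[316 290] [13 64 98 95 94 87 70 70 73 73 75 75 75 78 76 74 75 72 70 86 97 97 98 51
 14]
80 [315.9 291.1] [57.9 68.3] tool [-0.4897 -0.0644] shift to pin [228.2648 200.9613]
90 [315.9 291.2] [60.2 70.2] tool [-0.5483 -0.0812] shift to pin [228.3234 200.9781]
```

Request:
step_arm(rows=[0,0,0,0,0,50,40,0,0,0,0,0,85,40,0,0,0,0,0,96,40,0,0,0,0,0,99,40,0,0,0,0,0,99,60,0,0,0,0,0,99,75,0,0,0,0,0,99,85,0,0,0,0,0,70,85,0,0,0,0,0,10,85,0,0,0,0,0,-50,85])

```text
time_s: 48.58
tool_pos: [0.4624, -0.0476, 0.1686]
eef_rot: [0.707, 0.708, -0.0, -0.0]
force: [1.2, 0.2, -0.2]
width: 0.0849
```

Request:
step_arm(rows=[0,0,0,300,0,-30,85,0,0,0,300,0,-30,85,0,0,0,300,0,-30,85,0,0,0,300,0,-30,85,0,0,0,300,0,-30,85,0,0,0,300,0,-30,85,0,0,0,300,0,-30,85,0,0,0,300,0,-30,85])

```text
time_s: 49.58
tool_pos: [0.4622, 0.2512, 0.1966]
eef_rot: [0.707, 0.707, -0.0, 0.0]
force: [-0.3, 0.4, -0.2]
width: 0.0849
```

```bash
python3 - <<'E'
from h import *
np.set_printoptions(precision=4,suppress=True)
s=r.sense();print(s["tool_pos"],s["force"]);t=capture("top");sd=capture("side");c=cam("top")
cv2.imwrite("pics/final.png",np.hstack([cv2.resize(t[90:310,190:470],(400,314),interpolation=2),cv2.resize(sd[70:290,170:450],(400,314),interpolation=2)]))
cv2.imwrite("pics/tf.png",t)
for y in(-.223,-.1645,-.105,-.0475):print(proj(c,[.463,y,.073]))
E
```

```text
[0.4622 0.2512 0.1966] [-0.2581  0.4236 -0.1613]
[[441.3496 226.0963]]
[[418.4264 225.8078]]
[[395.1143 225.5144]]
[[372.5886 225.231 ]]
```

View pics/final.png

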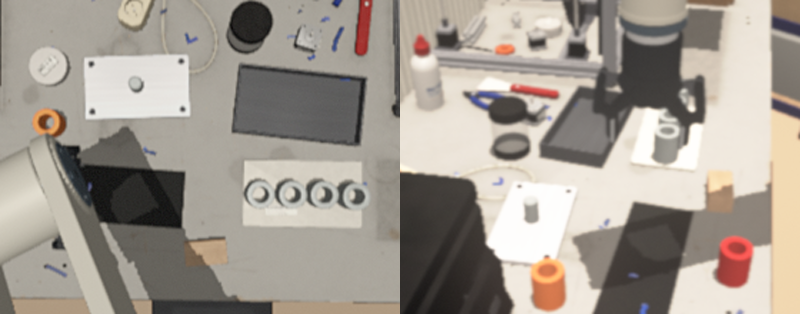

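```bash
python3 - <<'E'
from h import *
np.set_printoptions(precision=4,suppress=True)
t=cv2.imread("pics/tf.png");c=cam("top")
print("edges",cast(c,[(360.3,228),(442.8,228)],.009));g=t.max(2);print(g[245,352:366],g[245,436:450])
px=np.array([[260,195],[291,193],[322,194],[355,196]])*.7+[190,90]
for p in px:
    P=cast(c,p,.073)[0]
    seed=tuple(np.round(p).astype(int))
    for hi in(110,130,150):
        try:
            e,X=hole(t,c,seed,.073,hi=hi,box=10)
            if e[1][1]<17:print(P[:2],hi,np.round(e[1],1),X[:2]);break
        except Exception:pass
    else:print(P)
E
```

```text
edges [[ 0.4535 -0.0228  0.009 ]
 [ 0.4563 -0.246   0.009 ]]
[172 173 172 172 172 171 167 173 212 221 218 220 220 219] [213 213 212 211 211 212 211 184 170 169 170 171 169 170]
[ 0.4597 -0.046   0.073 ]
[ 0.464  -0.1014  0.073 ]
[ 0.4629 -0.1568  0.073 ]
[ 0.4601 -0.2157] 150 [ 9.8 11.3] [ 0.4598 -0.2195]
```

```bash
python3 -c "
from station import ticket
print(ticket.close_job())"
```

```text
the job is handed in; nothing more can be done
None
```

The job is handed in, about 50 s into the 210 s limit. The hand-in reported no verdict, so the result rests on my own checks below.

- **Offcut:** It lies flat on the bench near (0.35, 0.05), well away from the gauge, plate and pan. The first grasp closed above it and moved nothing. The fingertips really sit well behind the reported tool point, so I had to go deeper.
- **Sleeves:** I tried all four on the pin from left to right, and each went down to the gauge plate with contact force and no stop at ridge height. I judged all four good; the pan stays empty. Sleeve 1 first caught on the pin top with up to about 48 N, then went down after a sideways correction. Sleeve 2 had to be re-gripped lower.
- **Last check:** The final pictures show:
  - the four sleeves upright in a row on the white plate;
  - the pin empty;
  - the jar, motor and tin apparently where they were;
  - the arm clear of everything.

  The outermost sleeve's axis is about 23 mm inside the plate's edge; at least 7 mm was required.
- **Checks that failed or disagreed:** In the final top picture, the automatic bore measurement worked only for that outermost sleeve. I placed the other three by eye from the picture; those positions agree with where the tool released them to within about 8 mm. The measured bore position differed from the recorded release point by about 3 mm.

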